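# Gather the porcelain buttons in the corner of the tote

## Task

Take the flat gate from its wooden block and push it fully home into the slot of the wooden tote, so that the mouth is closed. Then take the tote by its bar handle, lift it clear of the table and tip it so that it slopes plainly down both to the front wall and to the side wall beside the mouth, until all five porcelain buttons have slid together into the corner beside the mouth. Finish while holding the tote still in the air, tipped like that, with the gate home and the vase, cup and bowl undisturbed: do not put it down or let go.

Things in the scene. Friction and masses are not known exactly. Their poses are not given: they have to be found in the camera images.
- tote: Loose open tote of varnished wood, 200 x 160 mm (x by y), 0.45 kg; origin centre of underside, z up. Floor 5 mm thick, walls 40 mm high, 6 mm thick, but the front (-x) wall 17 mm. Uprights at x = 0, y = +-77 mm carry a bar handle. The front wall has an open mouth, 40 mm wide (y = 24 to 64 mm), as high as the wall, and a gate slot. Inside is slippery (friction about 0.2 with the buttons).
- handle (a point): Centre of the tote's bar handle: a square wooden bar 14 mm thick (along the tote's x), 16 mm high, running 160 mm along the tote's y; 94 mm above the tote's underside. Axes as the tote's. The space beneath it is open, apart from the buttons on the floor.
- slot (a point): Middle of the bottom of the gate slot in the tote's front wall, at tote (-91.5, +44, 5) mm, on the floor's level. Axes as the tote's. The slot is 9 mm wide (x) and 60 mm long (y), 35 mm deep from the wall's rim, and crosses the mouth.
- corner (a point): The inner corner of the tote, at floor level, between the front (-x) wall and the +y side wall, at tote (-83, +74, 5) mm: the corner beside the mouth, where the buttons are to gather. Axes as the tote's.
- gate_grip (a point): Centre of the gate's dark wooden grip, 14 mm thick (x), 50 wide (y), 38 high (z), 59 mm above the gate's foot. Below it a flat aluminium blade 5 mm thick, 54 wide, 40 long, wedge-shaped in the last 8 mm; 60 g, z up, same either way round. It starts upright in the holder. Home in the tote, the grip's lower edge is 5 mm above the wall's rim.
- gate_foot (a point): Middle of the lower edge of the gate's blade, 59 mm below the centre of its grip. Axes as the gate's.
- holder: Fixed wooden block 60 x 90 x 40 mm in which the gate stands at the start, with 1 to 3 mm of play on each side, 32 mm deep; the blade's foot is 8 mm above the table, and the grip's lower edge 8 mm above the block. Origin at the centre of its underside; its slot runs along its y.
- vase: Bystander: narrow-necked white porcelain vase, 150 mm high, 84 mm in diameter; origin under its foot.
- brush_jar: Bystander: blue ceramic cup, 90 mm high, 68 mm in diameter; origin under its foot.
- glaze_bowl: Bystander: terracotta bowl, 40 mm high, 100 mm in diameter; origin under its foot.
- button1_center (a point): Centre of loose porcelain button 1 of 5, all alike: white glazed disc 22 mm in diameter, 12 mm thick, 15 g, lying flat on the tote's floor towards its back.
- button2_center (a point): Centre of loose porcelain button 2 of 5, all alike: white glazed disc 22 mm in diameter, 12 mm thick, 15 g, lying flat on the tote's floor towards its back.
- button3_center (a point): Centre of loose porcelain button 3 of 5, all alike: white glazed disc 22 mm in diameter, 12 mm thick, 15 g, lying flat on the tote's floor towards its back.
- button4_center (a point): Centre of loose porcelain button 4 of 5, all alike: white glazed disc 22 mm in diameter, 12 mm thick, 15 g, lying flat on the tote's floor towards its back.
- button5_center (a point): Centre of loose porcelain button 5 of 5, all alike: white glazed disc 22 mm in diameter, 12 mm thick, 15 g, lying flat on the tote's floor towards its back.
Not all that is in view belongs to the job. Of the things like the part that bears gate_grip, leave any that is purple or turquoise; of the rest the larger one is meant.

How it is judged:
By the outcome, as a careful person would: the job done as asked, in the order asked, and still so for the second after the job is handed in, while the arm keeps its last pose, push and grip.
It also fails if it takes over 54 s, if anything falls off the work surface, if the arm or the gripper's body presses on something with over 40 N, if the wrist force passes 120 N, or if a joint passes its speed limit or range.

## Robot

A 6-joint arm with a two-finger parallel gripper is mounted at the origin on the work surface. World frame = base frame: x ahead of the robot, y to its left, z up, the work surface at z = 0. Lengths are in m, angles in degrees, forces in N, time in s.
With the tool pointing down it reaches from about 0.225 to 0.875 m from the base axis. Payload 3.4 kg.
Tool frame: the origin (TCP) lies midway between the tips of the shut fingers; the grasp point (between the pads) lies robot.hold_point_z behind it (robot.hold_point_z is the distance from the TCP to the grasp point, in m); z points along the fingers, y is the direction in which the jaws open and shut (so a half turn about z gives the same grasp; the last joint's range is limited). The gripper opens to 85 mm and grips with 20 to 120 N. Pads are 22 mm wide; open, the fingers measure 114 mm over their backs; the gripper's body (76 mm by 85 mm) begins 54 mm behind the grasp point. The pads swing forward as they close: fully open they stand 13 mm farther back than shut.
Start: joints at [59.129, 15.808, 86.224, -0, 77.962, -6.933], TCP at [0.233, 0.526, 0.231] pointing down, gripper open.
Joint ranges: [-165.64, 165.64], [-43.16, 119.46], [12.63, 154.43], [-67.54, 247.53], [6.08, 155.33], [-154.97, 154.97]. Speed limits (degrees/s): [147.25, 147.25, 180, 180, 180, 180].

## Interface

Orientations are given as [roll, pitch, yaw] about the fixed x, y, z axes, in that order (R = Rz(yaw) Ry(pitch) Rx(roll)).
In Python, from workcell import robot gives the robot as it stands. The module is installed in compiled form; this text tells all that it offers.
- The arm moves only by the shell command python3 -m inch 'ROWS' [FORCE]. ROWS is JSON, a list of rows, each an object of numbers: "dx", "dy", "dz": the shift along the tool's x, y, z in mm; "ax", "ay", "az": the turn, a rotation vector about the tool's x, y, z in degrees; "gripper": the closure, from 0 (fully open) to 1 (shut). A call has 1 to 5 rows; each row shifts and turns the pose as measured when the row begins, along the tool's axes as they then stand; what a row does not reach is not made up. A row lasts 1/12 s, in which the tool goes at most 41.7 mm and 7.16 degrees, less where a joint would pass 70% of its speed; a pose out of reach is approached as far as the arm can. A call is refused whole if a number of a shift passes 41.7 or a number of a turn 7.16, either way. A call with a gripper value outside its range is refused whole. The fingers move at their own pace and stop on an object; FORCE is the grip in N (left out, the last holds). Time passes only in rows, so rows that do not move let the fingers close. It gives the time, the measured TCP pose, the force and the opening at its end, in the units of the state.
- robot.get_obs(): the state, without advancing time (a new reading comes with each control period).
- robot.snapshot(name): name is "scene" or "top"; returns a dict with "img" (400x640x3 uint8, red, green, blue), "depth" (400x640 float32, m along the optical axis (not along the pixel's ray), 0 where there is no reading), "intrinsics" (3x3 intrinsics, pixels), "extrinsics" (4x4, takes a point from world to camera coordinates). Camera axes: x right, y down, z forward; pixel columns grow to the right and rows downward; lengths in m; the calibration is good to about 2 mm. A picture is of the moment at which its call begins.
- robot.job_done(): hands the job in, once; it reports no verdict.
The state is a dict: "time": time; "joint_positions": joint angles; "qd": joint speeds; "joint_torque": joint torques, N m; "tcp_pos": TCP position; "tool_rot": TCP orientation; "ft_force": force on the tool from outside, world axes, zero at the start; "ft_torque": the same for the moment, N m; "grip_width": finger opening in m.
Only numpy, scipy, OpenCV 4.12 (cv2) and the standard library are available. Lean on these libraries where they do the work, as an engineer would, in place of code of your own. Each camera call takes 0.05 s, during which the arm holds its last target.

## Working session

There is one attempt and no reset: what is moved stays moved. The work goes in short steps, Python scripts to look and compute and a shell command to move; the robot and the scene stay as the last step left them, time stands still between calls to the robot, and variables do not carry over. Pictures are saved under pics/ and viewed, and the job is handed in when it is done.

```bash
ls; mkdir -p pics; python3 - <<'E'
from workcell import robot
import cv2,numpy as np
print(robot.get_obs(), robot.hold_point_z)
for n in("scene","top"):
    s=robot.snapshot(n); np.savez(f"pics/{n}0.npz",**s); cv2.imwrite(f"pics/{n}0.png",s["img"][:,:,::-1]); print(n,s["intrinsics"],s["extrinsics"])
E
```

```text
pics
{'time': 0.0, 'joint_positions': array([ 5.91312488e+01,  1.58507077e+01,  8.62962807e+01,  1.71422309e-04,
        7.79627863e+01, -6.93455851e+00]), 'qd': array([-0.08537294,  0.02459685,  0.07572301,  0.06234333,  0.03073212,
       -0.08044275]), 'joint_torque': array([-3.00860076e-03, -4.16769111e+01, -2.45802552e+01, -3.66975546e-04,
        1.09451966e-02,  2.43815848e-07]), 'tcp_pos': array([0.23301265, 0.52508352, 0.23040164]), 'tool_rot': array([-1.79891049e+02, -1.34200678e-02,  1.56065759e+02]), 'ft_force': array([ 1.28556677,  0.17749464, -0.28168181]), 'ft_torque': array([0.0321409 , 0.03844323, 0.01583451]), 'grip_width': 0.08554435082198404} 0.0187
scene [[370.98863091   0.         326.82346922]
 [  0.         370.98863091 203.74340434]
 [  0.           0.           1.        ]] [[-0.8509093   0.52529733  0.00400967  0.49091078]
 [ 0.40775334  0.6652781  -0.62541367 -0.1901618 ]
 [-0.33119568 -0.53053535 -0.78028306  1.24746642]
 [ 0.          0.          0.          1.        ]]
top [[460.7863506    0.         317.21527203]
 [  0.         460.7863506  194.04627233]
 [  0.           0.           1.        ]] [[-0.02300036 -0.99955311 -0.01909364  0.0284171 ]
 [-0.99076848  0.02534215 -0.13317505  0.622786  ]
 [ 0.13359941  0.0158543  -0.99090859  1.50178827]
 [ 0.          0.          0.          1.        ]]
```

View pics/scene0.png

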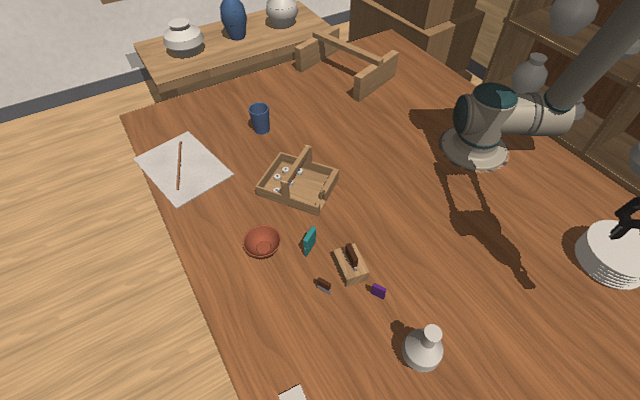

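View pics/top0.png

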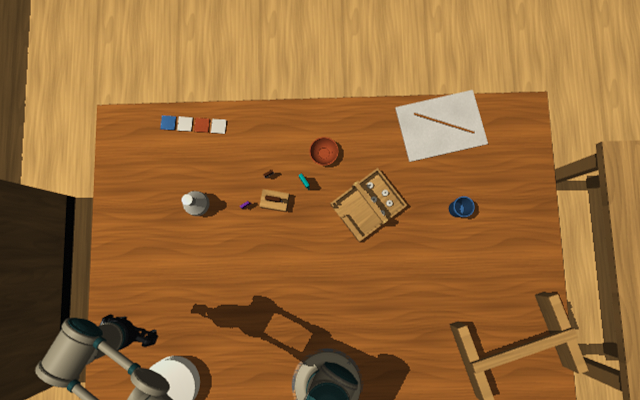

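Top view: the arm's base is at (327,380). The brown gate stands in the holder block at (277,200). The lookalikes are a small brown one lying at (270,174), a purple one at (247,205) and a turquoise one at (305,181). By the description the larger brown one, in the block, is meant. The tote is at (370,205), vase (195,204), cup (462,208) and bowl (325,151). I'll check the choice in a close crop.

```bash
python3 - <<'E'
import cv2,numpy as np
t=cv2.imread("pics/top0.png"); s=cv2.imread("pics/scene0.png")
cv2.imwrite("pics/c1.png",np.vstack([cv2.resize(t[155:250,230:420],(760,380),interpolation=cv2.INTER_CUBIC)]))
cv2.imwrite("pics/c2.png",cv2.resize(s[140:310,240:400],(560,595),interpolation=cv2.INTER_CUBIC))
E
```

```text
(no output)
```

View pics/c1.png

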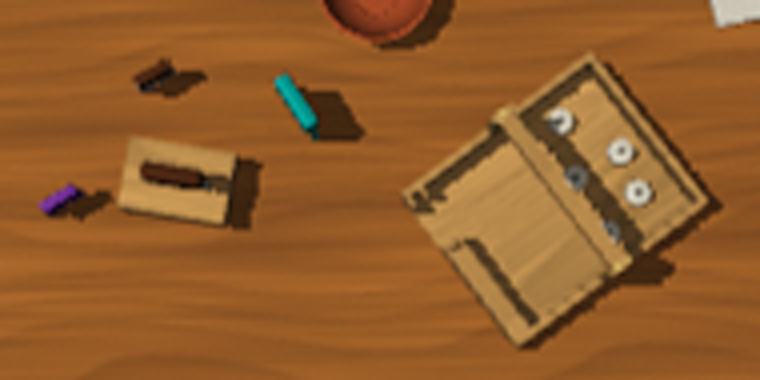

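View pics/c2.png

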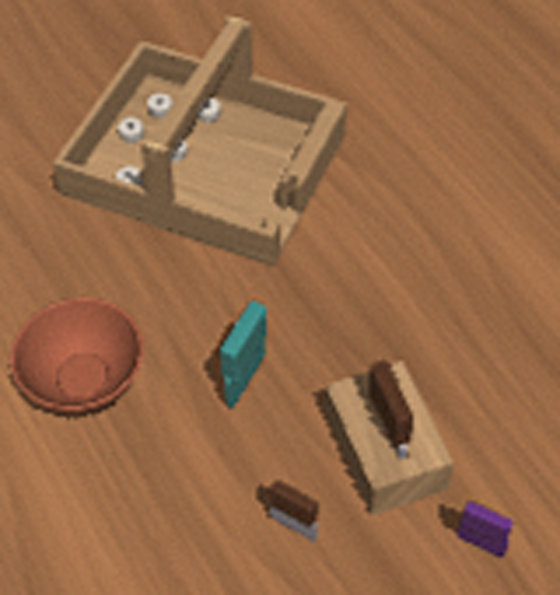

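The crop confirms it: the dark brown gate stands in the wooden block, and it is larger than the lying brown one. The tote's mouth is at the left end of its front wall, at about top pixel (337,208).

```bash
cat > h.py <<'E'
import cv2,numpy as np
from workcell import robot
def cloud(s):
    K=s["intrinsics"];E=s["extrinsics"];d=s["depth"]
    v,u=np.mgrid[0:400,0:640]
    p=np.stack([(u-K[0,2])/K[0,0]*d,(v-K[1,2])/K[1,1]*d,d],-1)
    return (p-E[:3,3])@E[:3,:3]
def ray(s,u,v,z):
    K=s["intrinsics"];E=s["extrinsics"]
    r=E[:3,:3].T@np.array([(u-K[0,2])/K[0,0],(v-K[1,2])/K[1,1],1]); c=-E[:3,:3].T@E[:3,3]
    return c+r*(z-c[2])/r[2]
def proj(s,p):
    K=s["intrinsics"];E=s["extrinsics"];q=K@(E[:3,:3]@np.array(p)+E[:3,3]);return q[:2]/q[2]
def rect(P):
    (c,sz,a)=cv2.minAreaRect((P[:,:2]*1000).astype(np.float32)); return np.round(c,1),np.round(sz,1),round(a,1),len(P)
E
python3 - <<'E'
from h import *
for n in("top","scene"):
    s=dict(np.load(f"pics/{n}0.npz"));P=cloud(s);im=s["img"].astype(int)
    c={"top":[[320,165,415,250],[255,185,300,215]],"scene":[[250,140,345,220],[330,235,370,290]]}[n]
    def reg(b,lo,hi,extra=None):
        Q=P[b[1]:b[3],b[0]:b[2]];m=(Q[...,2]>lo)&(Q[...,2]<hi)
        if extra is not None:m&=extra[b[1]:b[3],b[0]:b[2]]
        return Q[m]
    print(n)
    H=reg(c[0],.095,.11); print("handle",rect(H),H.mean(0),np.median(H[:,2]))
    R=reg(c[0],.036,.045); print("rim",rect(R),np.median(R[:,2]))
    A=reg(c[0],.012,.13); print("all",rect(A))
    B=reg(c[1],.036,.044); print("holder top",rect(B),np.median(B[:,2]))
    br=(im[...,0]<125)&(im[...,0]-im[...,2]>10)
    G=reg(c[1],.078,.095); print("grip",rect(G),G.mean(0),np.median(G[:,2]))
    G=reg(c[1],.05,.095); print("gripall",rect(G))
    print("gate tilt? grip z max",G[:,2].max())
E
```

```text
top
handle (array([ 584.5, -156.2]), array([160.2,  22.1]), 35.4, 231) [ 0.58350611 -0.15749996  0.10050472] 0.10038029163929744
rim (array([ 634.3, -121.1]), array([282.5, 200.3]), 35.6, 339) 0.03906367653379215
all (array([ 634.5, -121.9]), array([282.5, 201.1]), 35.2, 947)
holder top (array([607. , 159.3]), array([90.1, 60.6]), 79.9, 280) 0.03914542878140216
grip (array([607.2, 159. ]), array([49.1, 13.8]), 78.9, 64) [0.60696769 0.15875362 0.08355921] 0.08315368083005167
gripall (array([607.1, 159.7]), array([50.4, 14.1]), 78.4, 81)
gate tilt? grip z max 0.09268498396130738
scene
handle (array([ 586. , -152.6]), array([161.7,  21.6]), 35.6, 267) [ 0.5903733  -0.14874307  0.10171061] 0.10201979281021552
rim (array([ 587.2, -153.4]), array([165.2, 202.9]), 35.3, 559) 0.04021247122174598
all (array([ 587.1, -153.4]), array([165.1, 203.1]), 35.2, 1962)
holder top (array([609.3, 162.8]), array([92.8, 60.5]), 79.0, 588) 0.040368254324986474
grip (array([609.9, 163.8]), array([50.2, 13.9]), 79.6, 121) [0.61065459 0.16521897 0.08528178] 0.08576233779297811
gripall (array([610. , 163.8]), array([50.2, 14.1]), 79.6, 197)
gate tilt? grip z max 0.08839544964607812
```

Both views agree on sizes and heights (handle 160 mm at z≈0.100, grip 50×14 mm at z≈0.085). Averaged, the gate is at about (608.5,161.5) with its y axis at 79.5°. The tote is at about (586,-154) with its y axis at 35.4°, so its yaw is -54.6°.

```bash
cat >> h.py <<'E'
from scipy.spatial.transform import Rotation as Ro
def need(xyz,rpy=None,o=None):
    "remaining shift mm / rotvec deg in present tool axes"
    o=o or robot.get_obs();R=Ro.from_euler("xyz",o["tool_rot"],degrees=True)
    print("t",round(o["time"],2),"tcp",np.round(o["tcp_pos"]*1000,1),"rpy",np.round(o["tool_rot"],1),"F",np.round(o["ft_force"],1),"w",round(o["grip_width"]*1000,1),"q",np.round(o["joint_positions"],0))
    print("shift",np.round(R.inv().apply(np.array(xyz)/1.-o["tcp_pos"]*1000),1))
    if rpy is not None:print("turn",np.round((R.inv()*Ro.from_euler("xyz",rpy,degrees=True)).as_rotvec(degrees=True),1))
E
python3 -m inch '[{"dx":-37,"dy":-14},{"dx":-37,"dy":-14},{"dx":-37,"dy":-14},{"dx":-37,"dy":-14},{"dx":-37,"dy":-14}]'
python3 -m inch '[{"dx":-37,"dy":-14},{"dx":-37,"dy":-14},{"dx":-37,"dy":-14},{"dx":-37,"dy":-14},{"dx":-37,"dy":-14}]'
python3 -c "from h import *;need([608,161.5,180],[180,0,79.5])"
```

```text
t 0.1 tcp [233.  525.1 230.5] rpy [-179.9   -0.   156.1] F [-0.6 -0.2  0.7] w 85.3 q [59. 16. 86.  0. 78. -7.]
shift [-490.3 -180.1   50.7]
turn [-0.1  0.1 76.6]validation failed for argument at $[0]...
validation failed for argument at $[0]...
```

```bash

python3 -m inch '[{"dx":-37,"dy":-14,"dz":0,"ax":0,"ay":0,"az":0,"gripper":0},{"dx":-37,"dy":-14,"dz":0,"ax":0,"ay":0,"az":0,"gripper":0}]'
python3 -c "from h import *;need([608,161.5,180],[180,0,79.5])"
```

```text
time: 0.27
tcp_pos: [0.2855, 0.4732, 0.2291]
tool_rot: [-179.9, -0.3, 156.6]
ft_force: [0.5, -0.1, 0.6]
grip_width: 0.0857
t 0.27 tcp [285.5 473.2 229.1] rpy [-179.9   -0.3  156.6] F [ 0.5 -0.1  0.6] w 85.7 q [ 52.  14.  89.   0.  77. -15.]
shift [-420.  -158.1   47.2]
turn [-0.2 -0.2 77.1]
```

```bash

python3 -m inch '[{"dx":-37,"dy":-14,"dz":0,"ax":0,"ay":0,"az":0,"gripper":0},{"dx":-37,"dy":-14,"dz":0,"ax":0,"ay":0,"az":0,"gripper":0},{"dx":-37,"dy":-14,"dz":0,"ax":0,"ay":0,"az":0,"gripper":0},{"dx":-37,"dy":-14,"dz":0,"ax":0,"ay":0,"az":0,"gripper":0},{"dx":-37,"dy":-14,"dz":0,"ax":0,"ay":0,"az":0,"gripper":0}]'
python3 -m inch '[{"dx":-37,"dy":-14,"dz":0,"ax":0,"ay":0,"az":0,"gripper":0},{"dx":-37,"dy":-14,"dz":0,"ax":0,"ay":0,"az":0,"gripper":0},{"dx":-37,"dy":-14,"dz":0,"ax":0,"ay":0,"az":0,"gripper":0},{"dx":-37,"dy":-14,"dz":0,"ax":0,"ay":0,"az":0,"gripper":0},{"dx":-37,"dy":-14,"dz":0,"ax":0,"ay":0,"az":0,"gripper":0}]'
python3 -m inch '[{"dx":0,"dy":0,"dz":0,"ax":0,"ay":0,"az":7,"gripper":0},{"dx":0,"dy":0,"dz":0,"ax":0,"ay":0,"az":7,"gripper":0},{"dx":0,"dy":0,"dz":0,"ax":0,"ay":0,"az":7,"gripper":0},{"dx":0,"dy":0,"dz":0,"ax":0,"ay":0,"az":7,"gripper":0},{"dx":0,"dy":0,"dz":0,"ax":0,"ay":0,"az":7,"gripper":0}]'
python3 -m inch '[{"dx":0,"dy":0,"dz":0,"ax":0,"ay":0,"az":7,"gripper":0},{"dx":0,"dy":0,"dz":0,"ax":0,"ay":0,"az":7,"gripper":0},{"dx":0,"dy":0,"dz":0,"ax":0,"ay":0,"az":7,"gripper":0},{"dx":0,"dy":0,"dz":0,"ax":0,"ay":0,"az":7,"gripper":0},{"dx":0,"dy":0,"dz":0,"ax":0,"ay":0,"az":7,"gripper":0}]'
python3 -c "from h import *;need([608,161.5,180],[180,0,79.5])"
```

```text
time: 0.68
tcp_pos: [0.4301, 0.3298, 0.2259]
tool_rot: [-179.8, -0.4, 157.0]
ft_force: [0.2, 0.4, 0.3]
grip_width: 0.0855
time: 1.1
tcp_pos: [0.5773, 0.1844, 0.2228]
tool_rot: [-179.7, -0.6, 157.0]
ft_force: [0.5, 0.5, 1.1]
grip_width: 0.0853
time: 1.52
tcp_pos: [0.5849, 0.1735, 0.218]
tool_rot: [-179.1, -0.1, 120.9]
ft_force: [0.1, -0.5, 0.2]
grip_width: 0.0852
time: 1.93
tcp_pos: [0.5835, 0.1724, 0.2146]
tool_rot: [-178.8, 0.5, 85.2]
ft_force: [0.7, 0.5, 0.3]
grip_width: 0.0856
t 1.93 tcp [583.5 172.4 214.6] rpy [-178.8    0.5   85.2] F [0.7 0.5 0.3] w 85.6 q [10. 20. 83. -0. 79. 15.]
shift [-8.5 26.  34.2]
turn [-1.1  0.6  5.7]
```

```bash

python3 -m inch '[{"dx":-8,"dy":26,"dz":30,"ax":-1,"ay":0.6,"az":5.7,"gripper":0},{"dx":0,"dy":0,"dz":30,"ax":0,"ay":0,"az":0,"gripper":0},{"dx":0,"dy":0,"dz":10,"ax":0,"ay":0,"az":0,"gripper":0},{"dx":0,"dy":0,"dz":0,"ax":0,"ay":0,"az":0,"gripper":0}]'
python3 - <<'E'
from h import *
need([608,161.5,120],[180,0,79.5])
for n in("scene","top"):
    s=robot.snapshot(n); np.savez(f"pics/{n}1.npz",**s)
    u,v=proj(s,[.608,.1615,.08]).astype(int)
    cv2.imwrite(f"pics/{n}1.png",cv2.resize(s["img"][v-50:v+40,u-50:u+50,::-1],(600,540),interpolation=cv2.INTER_CUBIC))
    print(proj(s,robot.get_obs()["tcp_pos"]),u,v)
E
```

```text
time: 2.27
tcp_pos: [0.6096, 0.1622, 0.1422]
tool_rot: [180.0, -0.1, 78.9]
ft_force: [0.2, -0.4, 0.1]
grip_width: 0.085
t 2.27 tcp [609.6 162.2 142.2] rpy [ 1.80e+02 -1.00e-01  7.89e+01] F [ 0.2 -0.4  0.1] w 85.0 q [ 9. 24. 87.  0. 69. 20.]
shift [-1.  -1.4 22.2]
turn [ 0.  -0.1 -0.6]
[352.30953568 237.43137866] 351 251
[269.03379654 195.05809003] 271 198
```

View pics/scene1.png

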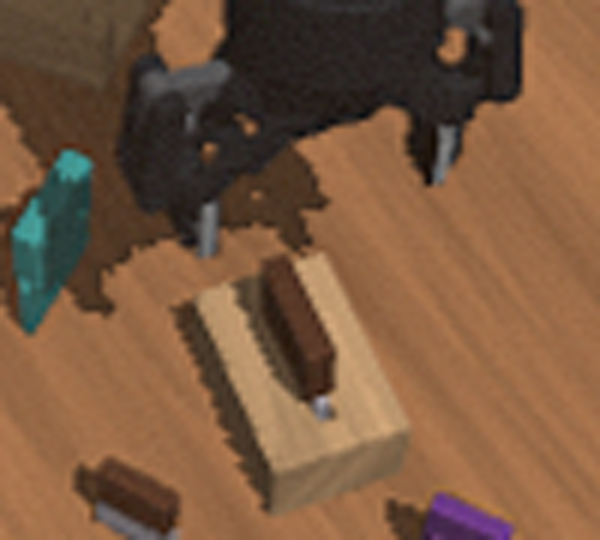

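View pics/top1.png

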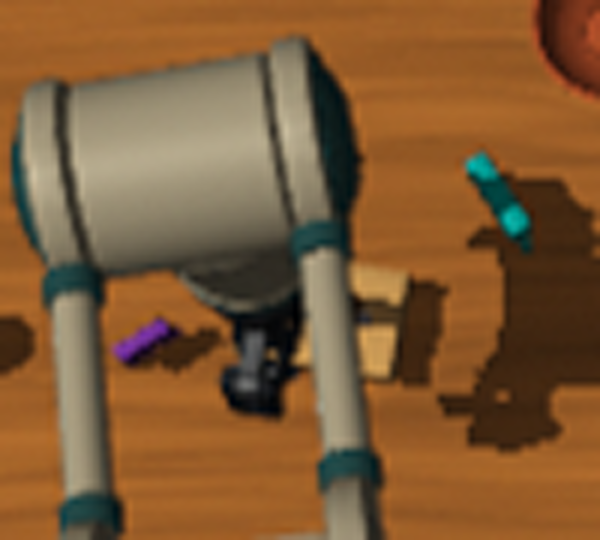

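Scene crop: the fingertips at (208,250) and (437,180) straddle the brown grip at (298,330), with the jaw axis square to it. I descend.

```bash

python3 -m inch '[{"dx":-1,"dy":-1,"dz":30,"ax":0,"ay":0,"az":-0.6,"gripper":0},{"dx":0,"dy":0,"dz":30,"ax":0,"ay":0,"az":0,"gripper":0},{"dx":0,"dy":0,"dz":15,"ax":0,"ay":0,"az":0,"gripper":0},{"dx":0,"dy":0,"dz":0,"ax":0,"ay":0,"az":0,"gripper":0}]'
python3 -c "from h import *;need([608.5,161.5,50],[180,0,79.5])"
```

```text
time: 2.7
tcp_pos: [0.6145, 0.1635, 0.0742]
tool_rot: [179.1, -0.5, 79.7]
ft_force: [0.1, 0.0, 0.2]
grip_width: 0.0855
t 2.7 tcp [614.5 163.5  74.2] rpy [179.1  -0.5  79.7] F [0.1 0.  0.2] w 85.5 q [ 9. 27. 92.  0. 60. 19.]
shift [-3.2 -6.  24.1]
turn [ 0.9 -0.5  0.1]
```

```bash

python3 -m inch '[{"dx":-3,"dy":-6,"dz":15,"ax":0.9,"ay":-0.5,"az":0,"gripper":0},{"dx":0,"dy":0,"dz":8,"ax":0,"ay":0,"az":0,"gripper":0},{"dx":0,"dy":0,"dz":0,"ax":0,"ay":0,"az":0,"gripper":0},{"dx":0,"dy":0,"dz":0,"ax":0,"ay":0,"az":0,"gripper":0}]'
python3 -c "from h import *;need([608.5,161.5,50],[180,0,79.5])"
```

```text
time: 3.03
tcp_pos: [0.6106, 0.1625, 0.0536]
tool_rot: [179.7, -0.0, 79.7]
ft_force: [-0.0, 0.1, 0.7]
grip_width: 0.0851
t 3.03 tcp [610.6 162.5  53.6] rpy [179.7  -0.   79.7] F [-0.   0.1  0.7] w 85.1 q [ 9. 28. 93. -0. 58. 19.]
shift [-1.3 -1.9  3.6]
turn [ 0.3 -0.   0.2]
```

```bash

python3 -m inch '[{"dx":-1,"dy":-2,"dz":3,"ax":0.3,"ay":0,"az":0.2,"gripper":0},{"dx":0,"dy":0,"dz":0,"ax":0,"ay":0,"az":0,"gripper":0.5},{"dx":0,"dy":0,"dz":0,"ax":0,"ay":0,"az":0,"gripper":0.7},{"dx":0,"dy":0,"dz":0,"ax":0,"ay":0,"az":0,"gripper":0.7},{"dx":0,"dy":0,"dz":0,"ax":0,"ay":0,"az":0,"gripper":0.7}]' 30
python3 -c "from h import *;need([608.5,161.5,50],[180,0,79.5])"
python3 -m inch '[{"dx":0,"dy":0,"dz":0,"ax":0,"ay":0,"az":0,"gripper":0.8},{"dx":0,"dy":0,"dz":0,"ax":0,"ay":0,"az":0,"gripper":0.9},{"dx":0,"dy":0,"dz":0,"ax":0,"ay":0,"az":0,"gripper":1},{"dx":0,"dy":0,"dz":0,"ax":0,"ay":0,"az":0,"gripper":1},{"dx":0,"dy":0,"dz":0,"ax":0,"ay":0,"az":0,"gripper":1}]' 30
python3 -c "from h import *;need([608.5,161.5,50],[180,0,79.5])"
```

```text
time: 3.45
tcp_pos: [0.6104, 0.1622, 0.0536]
tool_rot: [179.7, -0.1, 79.5]
ft_force: [-0.5, -0.4, -0.7]
grip_width: 0.0388
t 3.45 tcp [610.4 162.2  53.6] rpy [ 1.797e+02 -1.000e-01  7.950e+01] F [-0.5 -0.4 -0.7] w 38.8 q [ 9. 28. 93.  0. 58. 19.]
shift [-1.  -1.8  3.5]
turn [ 0.3 -0.1 -0. ]
time: 3.87
tcp_pos: [0.6102, 0.1623, 0.0541]
tool_rot: [179.7, -0.2, 79.5]
ft_force: [-0.5, 0.9, 0.2]
grip_width: 0.0137
t 3.87 tcp [610.2 162.3  54.1] rpy [179.7  -0.2  79.5] F [-0.5  0.9  0.2] w 13.7 q [ 9. 28. 93.  0. 58. 19.]
shift [-1.1 -1.5  4.1]
turn [ 0.3 -0.2 -0. ]
```

Gripped at 13.7 mm. Now I firm the grip and lift.

```bash

python3 -m inch '[{"dx":0,"dy":0,"dz":0,"ax":0,"ay":0,"az":0,"gripper":1},{"dx":0,"dy":0,"dz":-10,"ax":0,"ay":0,"az":0,"gripper":1},{"dx":0,"dy":0,"dz":-15,"ax":0,"ay":0,"az":0,"gripper":1},{"dx":0,"dy":0,"dz":-25,"ax":0,"ay":0,"az":0,"gripper":1},{"dx":0,"dy":0,"dz":-35,"ax":0,"ay":0,"az":0,"gripper":1}]' 70
python3 -m inch '[{"dx":0,"dy":0,"dz":-35,"ax":0,"ay":0,"az":0,"gripper":1},{"dx":0,"dy":0,"dz":-35,"ax":0,"ay":0,"az":0,"gripper":1},{"dx":0,"dy":0,"dz":-10,"ax":0,"ay":0,"az":0,"gripper":1},{"dx":0,"dy":0,"dz":0,"ax":0,"ay":0,"az":0,"gripper":1}]'
python3 - <<'E'
from h import *
need([569,-54,200],[180,0,35.4])
s=robot.snapshot("scene");cv2.imwrite("pics/s2.png",cv2.resize(s["img"][120:320,230:450,::-1],(660,600),interpolation=cv2.INTER_CUBIC))
E
```

```text
time: 4.28
tcp_pos: [0.6042, 0.161, 0.1343]
tool_rot: [-179.3, 0.2, 79.5]
ft_force: [0.6, -0.6, -0.4]
grip_width: 0.013
time: 4.62
tcp_pos: [0.608, 0.1614, 0.2278]
tool_rot: [180.0, -0.0, 79.5]
ft_force: [-0.2, -0.3, -0.9]
grip_width: 0.0131
t 4.62 tcp [608.  161.4 227.8] rpy [180.   -0.   79.5] F [-0.2 -0.3 -0.9] w 13.1 q [ 9. 21. 80.  0. 80. 19.]
shift [-219.     1.    27.6]
turn [ 0.  -0.1 44.1]
```

View pics/s2.png

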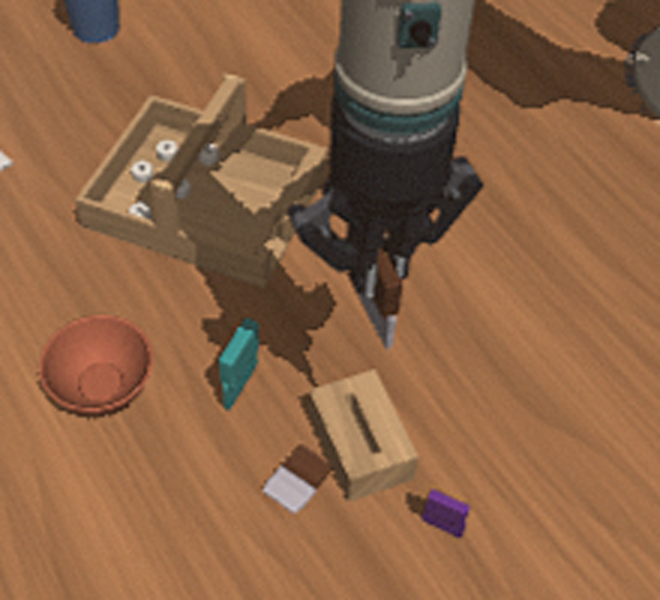

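The gate is out of the block, held upright at crop (388,300), and the slot is empty at (365,425). The small brown decoy at (297,480), which was on edge, now lies flat; the open jaws probably brushed it. It isn't a named bystander. I carry on over the tote's front wall.

```bash

python3 -m inch '[{"dx":-35,"dy":0,"dz":0,"ax":0,"ay":0,"az":0,"gripper":1},{"dx":-35,"dy":0,"dz":0,"ax":0,"ay":0,"az":0,"gripper":1},{"dx":-35,"dy":0,"dz":0,"ax":0,"ay":0,"az":0,"gripper":1},{"dx":-35,"dy":0,"dz":0,"ax":0,"ay":0,"az":0,"gripper":1},{"dx":-35,"dy":0,"dz":0,"ax":0,"ay":0,"az":0,"gripper":1}]'
python3 -m inch '[{"dx":-25,"dy":0,"dz":0,"ax":0,"ay":0,"az":0,"gripper":1},{"dx":0,"dy":0,"dz":0,"ax":0,"ay":0,"az":7,"gripper":1},{"dx":0,"dy":0,"dz":0,"ax":0,"ay":0,"az":7,"gripper":1},{"dx":0,"dy":0,"dz":0,"ax":0,"ay":0,"az":7,"gripper":1},{"dx":0,"dy":0,"dz":0,"ax":0,"ay":0,"az":7,"gripper":1}]'
python3 -m inch '[{"dx":0,"dy":0,"dz":0,"ax":0,"ay":0,"az":7,"gripper":1},{"dx":0,"dy":0,"dz":0,"ax":0,"ay":0,"az":7,"gripper":1},{"dx":0,"dy":0,"dz":20,"ax":0,"ay":0,"az":0,"gripper":1},{"dx":0,"dy":0,"dz":0,"ax":0,"ay":0,"az":0,"gripper":1}]'
python3 -c "from h import *;need([569,-54,130],[180,0,35.4])"
```

```text
time: 5.08
tcp_pos: [0.5738, -0.008, 0.2207]
tool_rot: [-179.6, -0.3, 80.2]
ft_force: [0.6, -0.7, -0.2]
grip_width: 0.0132
time: 5.5
tcp_pos: [0.5618, -0.0428, 0.2118]
tool_rot: [-178.9, 0.6, 51.3]
ft_force: [0.7, -0.4, -0.2]
grip_width: 0.0132
time: 5.83
tcp_pos: [0.557, -0.0428, 0.1849]
tool_rot: [-178.6, 1.3, 36.7]
ft_force: [-1.0, 0.1, -1.5]
grip_width: 0.0129
t 5.83 tcp [557.  -42.8 184.9] rpy [-178.6    1.3   36.7] F [-1.   0.1 -1.5] w 12.9 q [-12.  17.  91.  -0.  74.  42.]
shift [ 4.2 17.5 54.4]
turn [-1.4  1.4  1.3]
```

```bash

python3 -m inch '[{"dx":4,"dy":17,"dz":20,"ax":-1.4,"ay":1.4,"az":1.3,"gripper":1},{"dx":0,"dy":0,"dz":25,"ax":0,"ay":0,"az":0,"gripper":1},{"dx":0,"dy":0,"dz":15,"ax":0,"ay":0,"az":0,"gripper":1},{"dx":0,"dy":0,"dz":0,"ax":0,"ay":0,"az":0,"gripper":1}]'
cat > gl.py <<'E'
import sys
from h import *
k=sys.argv[1]
need([569,-54,105],[180,0,35.4])
for n in("scene","top"):
    s=robot.snapshot(n); np.savez(f"pics/{n}{k}.npz",**s)
    u,v=proj(s,[.569,-.054,.06]).astype(int)
    cv2.imwrite(f"pics/{n}{k}.png",cv2.resize(s["img"][v-45:v+45,u-50:u+50,::-1],(600,540),interpolation=cv2.INTER_CUBIC)); print(n,u,v)
E
python3 gl.py 3
```

```text
time: 6.17
tcp_pos: [0.5684, -0.0538, 0.1205]
tool_rot: [-179.8, 0.1, 35.5]
ft_force: [-0.3, 0.2, -0.7]
grip_width: 0.013
t 6.17 tcp [568.4 -53.8 120.5] rpy [-1.798e+02  1.000e-01  3.550e+01] F [-0.3  0.2 -0.7] w 13.0 q [-12.  20.  96.   0.  64.  42.]
shift [ 0.4  0.6 15.5]
turn [-0.2  0.1  0.1]
scene 319 192
top 337 209
```

View pics/scene3.png

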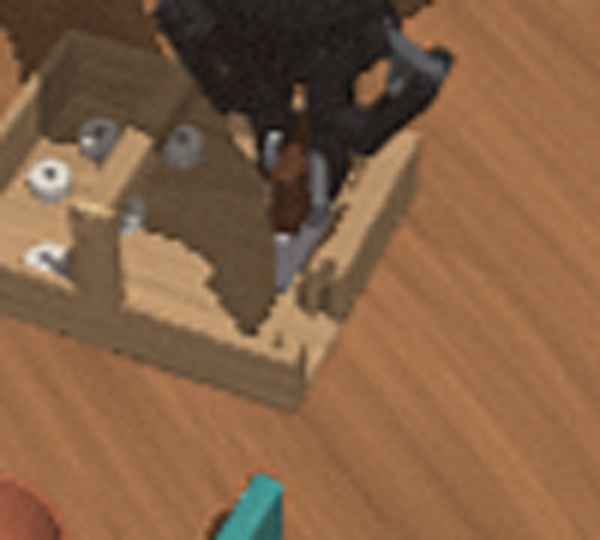

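View pics/top3.png

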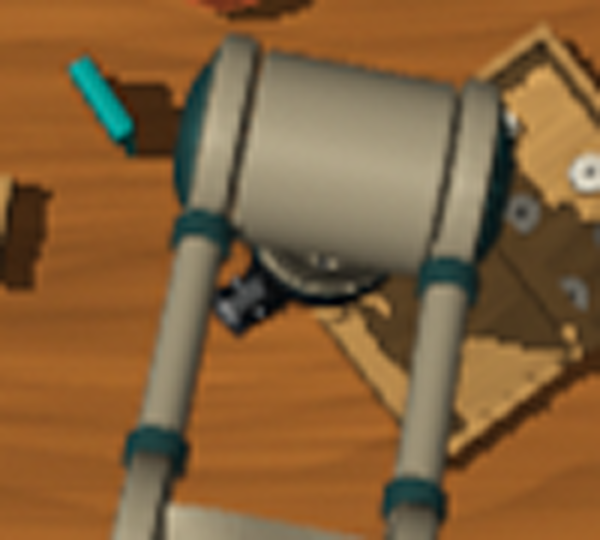

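```bash
cat > gm.py <<'E'
import sys
from h import *
def tf(P,c=(.5865,-.1532),yaw=-54.6):
    a=np.radians(yaw);d=P[...,:2]-np.array(c)
    return np.stack([d[...,0]*np.cos(a)+d[...,1]*np.sin(a),-d[...,0]*np.sin(a)+d[...,1]*np.cos(a),P[...,2]],-1)*1000
if __name__=="__main__":
    s=dict(np.load(f"pics/scene{sys.argv[1]}.npz"));T=tf(cloud(s))
    hsv=cv2.cvtColor(s["img"],cv2.COLOR_RGB2HSV)
    # grip region
    for v in range(166,200,2):
        print(v,[(u,)+tuple(np.round(T[v,u]).astype(int))+tuple(s["img"][v,u]//1) for u in range(309,326,2)][:0], end="")
        print([tuple(np.round(T[v,u]).astype(int).tolist()) for u in range(309,327,2)])
E
python3 gm.py 3
```

```text
166 [][(-4, -74, 21), (-75, 56, 171), (-80, 54, 171), (-83, 48, 167), (-85, 41, 161), (-87, 32, 153), (-105, 59, 186), (-109, 57, 186), (-109, 45, 174)]
168 [][(-5, -72, 15), (-75, 57, 164), (-81, 57, 167), (-82, 48, 159), (-85, 41, 153), (-90, 39, 154), (-103, 55, 174), (-108, 55, 177), (-110, 47, 169)]
170 [][(-5, -71, 6), (-72, 50, 149), (-79, 54, 156), (-85, 53, 158), (-88, 48, 154), (-93, 45, 153), (-102, 54, 165), (-109, 56, 170), (-112, 52, 167)]
172 [][(-9, -63, 7), (-71, 50, 141), (-79, 54, 148), (-85, 54, 151), (-91, 55, 154), (-95, 52, 153), (-103, 56, 160), (-107, 53, 159), (-111, 50, 158)]
174 [][(-11, -57, 4), (-71, 49, 132), (-79, 53, 140), (-89, 64, 155), (-94, 62, 155), (-97, 56, 151), (-102, 54, 150), (-106, 50, 148), (-110, 47, 147)]
176 [][(-15, -50, 4), (-20, -53, 3), (-86, 70, 152), (-91, 67, 151), (-96, 66, 152), (-99, 60, 148), (-103, 55, 145), (-106, 49, 140), (-111, 48, 141)]
178 [][(-19, -40, 6), (-25, -43, 6), (-85, 68, 142), (-91, 69, 146), (-97, 68, 147), (-97, 57, 136), (-102, 54, 135), (-107, 52, 136), (-112, 52, 137)]
180 [][(-23, -32, 6), (-28, -35, 
[... 669 characters left out ...]
41), (-93, 7, 42)]
190 [][(-39, 4, 5), (-46, 3, 7), (-51, -1, 5), (-91, 71, 100), (-94, 63, 93), (-93, 48, 77), (-85, 17, 40), (-89, 13, 38), (-96, 13, 41)]
192 [][(-43, 12, 7), (-49, 10, 7), (-53, 5, 3), (-91, 72, 93), (-93, 63, 84), (-70, -1, 5), (-87, 22, 38), (-89, 12, 28), (-99, 21, 42)]
194 [][(-47, 19, 7), (-53, 18, 8), (-57, 14, 6), (-91, 70, 83), (-68, 9, 6), (-74, 8, 7), (-87, 21, 27), (-89, 13, 19), (-100, 23, 36)]
196 [][(-49, 25, 6), (-54, 22, 4), (-60, 20, 4), (-66, 20, 7), (-71, 16, 5), (-76, 13, 4), (-87, 23, 20), (-89, 12, 10), (-100, 22, 26)]
198 [][(-54, 35, 9), (-57, 28, 3), (-64, 28, 6), (-69, 26, 6), (-75, 25, 8), (-81, 23, 9), (-86, 20, 7), (-91, 16, 6), (-99, 21, 15)]
```

In tote coordinates the gate measures +y grip end 69 (target 69), blade edge 71 (71) and front blade face -94 (-94). It is aligned, so I descend to just above the rim.

```bash

python3 -m inch '[{"dx":0,"dy":0,"dz":10,"ax":-0.2,"ay":0,"az":0,"gripper":1},{"dx":0,"dy":0,"dz":10,"ax":0,"ay":0,"az":0,"gripper":1},{"dx":0,"dy":0,"dz":6,"ax":0,"ay":0,"az":0,"gripper":1},{"dx":0,"dy":0,"dz":0,"ax":0,"ay":0,"az":0,"gripper":1},{"dx":0,"dy":0,"dz":0,"ax":0,"ay":0,"az":0,"gripper":1}]'
python3 -c "from h import *;need([568.6,-53.9,92],[180,0,35.4])"
```

```text
time: 6.68
tcp_pos: [0.5729, -0.0541, 0.0986]
tool_rot: [179.5, -0.4, 35.5]
ft_force: [-0.5, 0.1, -0.2]
grip_width: 0.0129
t 6.68 tcp [572.9 -54.1  98.6] rpy [179.5  -0.4  35.5] F [-0.5  0.1 -0.2] w 12.9 q [-12.  21.  98.  -0.  60.  42.]
shift [-3.4 -2.7  6.5]
turn [ 0.5 -0.4  0.1]
```

```bash

python3 -m inch '[{"dx":-3,"dy":-3,"dz":2,"ax":0.5,"ay":-0.4,"az":0,"gripper":1},{"dx":-1,"dy":0,"dz":2,"ax":0,"ay":0,"az":0,"gripper":1},{"dx":0,"dy":0,"dz":0,"ax":0,"ay":0,"az":0,"gripper":1},{"dx":0,"dy":0,"dz":0,"ax":0,"ay":0,"az":0,"gripper":1}]'
python3 -c "from h import *;need([568.6,-53.9,92],[180,0,35.4])"
```

```text
time: 7.02
tcp_pos: [0.568, -0.0541, 0.0951]
tool_rot: [180.0, 0.0, 35.5]
ft_force: [-0.0, -0.4, -0.3]
grip_width: 0.0132
t 7.02 tcp [568.  -54.1  95.1] rpy [180.    0.   35.5] F [-0.  -0.4 -0.3] w 13.2 q [-12.  22.  98.  -0.  60.  42.]
shift [0.6 0.2 3.1]
turn [0.  0.  0.1]
```

```bash

python3 -m inch '[{"dx":-0.5,"dy":-0.5,"dz":6,"ax":0,"ay":0,"az":0,"gripper":1},{"dx":-1,"dy":-0.7,"dz":5,"ax":0.2,"ay":-0.2,"az":0,"gripper":1},{"dx":0,"dy":0,"dz":0,"ax":0,"ay":0,"az":0,"gripper":1},{"dx":0,"dy":0,"dz":0,"ax":0,"ay":0,"az":0,"gripper":1}]'
python3 -c "from h import *;need([568.6,-53.9,80],[180,0,35.4])"
```

```text
time: 7.35
tcp_pos: [0.5661, -0.0541, 0.0834]
tool_rot: [-179.9, 0.2, 35.5]
ft_force: [0.3, -0.0, 0.0]
grip_width: 0.013
t 7.35 tcp [566.1 -54.1  83.4] rpy [-179.9    0.2   35.5] F [ 0.3 -0.   0. ] w 13.0 q [-12.  22.  99.  -0.  59.  42.]
shift [2.1 1.3 3.4]
turn [-0.1  0.2  0.1]
```

```bash
python3 gl.py 4; python3 gm.py 4|sed -n 8,17p
```

```text
t 7.35 tcp [566.1 -54.1  83.4] rpy [-179.9    0.2   35.5] F [ 0.3 -0.   0. ] w 13.0 q [-12.  22.  99.  -0.  59.  42.]
shift [  2.3   1.6 -21.6]
turn [-0.1  0.2  0.1]
scene 319 192
top 337 209
180 [][(-22, -34, 5), (-27, -37, 4), (-76, 48, 110), (-82, 50, 115), (-88, 49, 116), (-93, 46, 116), (-101, 53, 126), (-108, 54, 130), (-112, 51, 129)]
182 [][(-27, -24, 7), (-33, -26, 8), (-75, 47, 101), (-84, 53, 110), (-90, 53, 114), (-95, 53, 116), (-100, 51, 116), (-105, 49, 115), (-110, 47, 117)]
184 [][(-30, -18, 6), (-36, -19, 7), (-74, 47, 92), (-88, 63, 115), (-93, 61, 115), (-98, 59, 116), (-101, 53, 110), (-106, 50, 110), (-110, 46, 106)]
186 [][(-34, -9, 8), (-38, -13, 5), (-44, -15, 6), (-91, 69, 114), (-96, 67, 114), (-99, 61, 110), (-100, 49, 98), (-105, 48, 99), (-110, 46, 99)]
188 [][(-37, -2, 8), (-42, -5, 7), (-48, -7, 7), (-89, 66, 103), (-96, 68, 108), (-100, 64, 105), (-100, 50, 90), (-105, 49, 91), (-111, 49, 94)]
190 [][(-38, 1, 1), (-44, -1, 2), (-50, -2, 4), (-89, 66, 93), (-96, 68, 99), (-100, 63, 96), (-100, 50, 82), (-95, 25, 53), (-96, 13, 41)]
192 [][(-42, 9, 3), (-48, 8, 4), (-54, 6, 6), (-89, 67, 87), (-95, 67, 89), (-100, 63, 88), (-96, 41, 62), (-95, 26, 45), (-98, 19, 40)]
194 [][(-46, 18, 5), (-52, 17, 7), (-56, 12, 4), (-62, 10, 4), (-95, 67, 82), (-95, 54, 67), (-94, 38, 50), (-89, 13, 20), (-100, 22, 35)]
196 [][(-50, 26, 7), (-55, 23, 5), (-61, 23, 8), (-65, 16, 2), (-95, 67, 73), (-95, 53, 57), (-94, 39, 41), (-90, 14, 12), (-100, 23, 27)]
198 [][(-52, 32, 5), (-58, 30, 6), (-64, 28, 6), (-70, 28, 9), (-94, 65, 62), (-95, 54, 50), (-87, 23, 12), (-90, 14, 3), (-101, 24, 19)]
```

View pics/scene4.png

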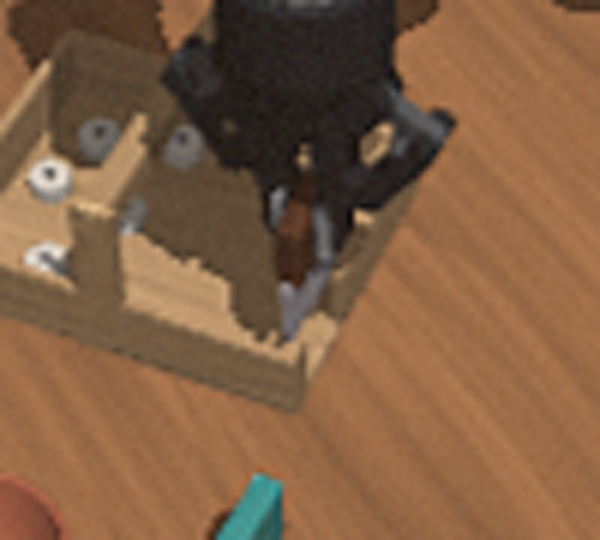

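Foot is just at the rim with no force. The camera shows the gate about 1 mm low in x and 2 mm low in y, matching the TCP reading. I correct that and go deeper.

```bash

python3 -m inch '[{"dx":2,"dy":1.3,"dz":0,"ax":0,"ay":0,"az":0,"gripper":1},{"dx":0,"dy":0,"dz":0,"ax":0,"ay":0,"az":0,"gripper":1},{"dx":0,"dy":0,"dz":4,"ax":0,"ay":0,"az":0,"gripper":1},{"dx":-0.3,"dy":-0.2,"dz":4,"ax":0,"ay":0,"az":0,"gripper":1},{"dx":0,"dy":0,"dz":0,"ax":0,"ay":0,"az":0,"gripper":1}]'
python3 -c "from h import *;need([568.4,-53.9,51],[180,0,35.4])"
```

```text
time: 7.87
tcp_pos: [0.5692, -0.0541, 0.0754]
tool_rot: [-180.0, 0.1, 35.5]
ft_force: [-0.0, 0.7, -1.1]
grip_width: 0.013
t 7.87 tcp [569.2 -54.1  75.4] rpy [-1.80e+02  1.00e-01  3.55e+01] F [-0.   0.7 -1.1] w 13.0 q [-12.  23. 100.  -0.  58.  42.]
shift [-0.5 -0.6 24.4]
turn [-0.   0.1  0.1]
```

```bash

python3 -m inch '[{"dx":-0.5,"dy":-0.6,"dz":4,"ax":0,"ay":0,"az":0,"gripper":1},{"dx":-0.4,"dy":-0.3,"dz":4,"ax":0,"ay":0,"az":0,"gripper":1},{"dx":0,"dy":0,"dz":0,"ax":0,"ay":0,"az":0,"gripper":1},{"dx":0,"dy":0,"dz":0,"ax":0,"ay":0,"az":0,"gripper":1}]'
python3 -c "from h import *;need([568.4,-53.9,51],[180,0,35.4])"
python3 -m inch '[{"dx":0,"dy":0,"dz":4,"ax":0,"ay":0,"az":0,"gripper":1},{"dx":-0.4,"dy":-0.3,"dz":4,"ax":0,"ay":0,"az":0,"gripper":1},{"dx":0,"dy":0,"dz":0,"ax":0,"ay":0,"az":0,"gripper":1},{"dx":0,"dy":0,"dz":0,"ax":0,"ay":0,"az":0,"gripper":1}]'
python3 -c "from h import *;need([568.4,-53.9,51],[180,0,35.4])"
```

```text
time: 8.2
tcp_pos: [0.5673, -0.0538, 0.066]
tool_rot: [-179.9, 0.2, 35.5]
ft_force: [0.6, -0.1, -0.8]
grip_width: 0.0132
t 8.2 tcp [567.3 -53.8  66. ] rpy [-179.9    0.2   35.5] F [ 0.6 -0.1 -0.8] w 13.2 q [-12.  23. 100.  -0.  56.  42.]
shift [ 0.9  0.8 14.9]
turn [-0.1  0.2  0.1]
time: 8.53
tcp_pos: [0.5667, -0.0538, 0.057]
tool_rot: [-179.9, 0.2, 35.5]
ft_force: [-0.1, 0.2, -0.8]
grip_width: 0.013
t 8.53 tcp [566.7 -53.8  57. ] rpy [-179.9    0.2   35.5] F [-0.1  0.2 -0.8] w 13.0 q [-12.  24. 101.  -0.  55.  42.]
shift [1.3 1.1 6. ]
turn [-0.1  0.2  0.1]
```

```bash

python3 -m inch '[{"dx":0.7,"dy":0.5,"dz":3,"ax":0,"ay":0,"az":0,"gripper":1},{"dx":0,"dy":0,"dz":3,"ax":0,"ay":0,"az":0,"gripper":1},{"dx":0,"dy":0,"dz":0,"ax":0,"ay":0,"az":0,"gripper":1}]'
python3 -c "from h import *;need([568.4,-53.9,51],[180,0,35.4])"
python3 -m inch '[{"dx":0,"dy":0,"dz":3,"ax":0,"ay":0,"az":0,"gripper":1},{"dx":0,"dy":0,"dz":2,"ax":0,"ay":0,"az":0,"gripper":1}]'
python3 -c "from h import *;need([568.4,-53.9,51],[180,0,35.4])"
```

```text
time: 8.78
tcp_pos: [0.5683, -0.0539, 0.0512]
tool_rot: [-180.0, 0.1, 35.5]
ft_force: [-1.4, -0.1, 0.0]
grip_width: 0.0134
t 8.78 tcp [568.3 -53.9  51.2] rpy [-1.80e+02  1.00e-01  3.55e+01] F [-1.4 -0.1  0. ] w 13.4 q [-12.  24. 101.  -0.  54.  42.]
shift [0.1 0.  0.2]
turn [-0.   0.1  0.1]
time: 8.95
tcp_pos: [0.5697, -0.0543, 0.051]
tool_rot: [179.9, -0.0, 35.5]
ft_force: [-1.6, -0.3, 7.6]
grip_width: 0.0127
t 8.95 tcp [569.7 -54.3  51. ] rpy [179.9  -0.   35.5] F [-1.6 -0.3  7.6] w 12.7 q [-12.  24. 101.  -0.  54.  42.]
shift [-0.8 -1.   0. ]
turn [ 0.1 -0.   0.1]
```

It bottomed at TCP z=51.0, the computed home height, with 7.6 N. One slightly firmer push, then a look.

```bash

python3 -m inch '[{"dx":0,"dy":0,"dz":5,"ax":0,"ay":0,"az":0,"gripper":1},{"dx":0,"dy":0,"dz":4,"ax":0,"ay":0,"az":0,"gripper":1}]'
python3 gl.py 5; python3 gm.py 5|tail -14
```

```text
time: 9.12
tcp_pos: [0.5706, -0.0544, 0.0509]
tool_rot: [179.7, -0.2, 35.6]
ft_force: [-6.4, 1.5, 21.2]
grip_width: 0.0131
t 9.12 tcp [570.6 -54.4  50.9] rpy [179.7  -0.2  35.6] F [-6.4  1.5 21.2] w 13.1 q [-12.  24. 101.  -0.  54.  42.]
shift [ -0.9  -0.9 -54.1]
turn [ 0.3 -0.2  0.2]
scene 319 192
top 337 209
172 [][(-72, 63, 155), (-78, 63, 157), (-83, 61, 157), (-85, 55, 152), (-102, 79, 182), (-107, 77, 182), (-111, 74, 181), (-108, 55, 161), (-113, 54, 163)]
174 [][(-72, 64, 148), (-79, 65, 152), (-83, 63, 152), (-85, 55, 145), (-90, 54, 145), (-101, 64, 159), (-106, 62, 160), (-108, 55, 154), (-114, 56, 157)]
176 [][(-70, 60, 135), (-76, 61, 139), (-83, 63, 144), (-86, 57, 139), (-92, 57, 141), (-100, 63, 152), (-106, 64, 154), (-110, 59, 151), (-114, 56, 150)]
178 [][(-72, 64, 132), (-76, 60, 130), (-81, 60, 132), (-84, 54, 127), (-91, 56, 132), (-99, 61, 141), (-106, 63, 146), (-109, 57, 141), (-114, 55, 142)]
180 [][(-70, 62, 121), (-76, 60, 123), (-82, 62, 127), (-76, 37, 100), (-81, 34, 99), (-99, 60, 132), (-105, 62, 137), (-110, 59, 135), (-113, 53, 132)]
182 [][(-65, 51
[... 590 characters left out ...]
0, 5, 7), (-69, 50, 68), (-78, 55, 78), (-85, 57, 82), (-91, 57, 85), (-96, 54, 85), (-102, 56, 90), (-108, 55, 90), (-109, 45, 81)]
192 [][(-42, 9, 3), (-49, 9, 6), (-78, 56, 70), (-88, 64, 83), (-93, 62, 83), (-96, 57, 79), (-102, 55, 79), (-106, 52, 78), (-109, 45, 72)]
194 [][(-47, 19, 7), (-52, 17, 7), (-371, 658, 852), (-91, 71, 83), (-95, 67, 82), (-97, 58, 72), (-101, 54, 70), (-106, 51, 69), (-109, 44, 63)]
196 [][(-50, 26, 6), (-55, 24, 7), (-84, 69, 70), (-91, 71, 75), (-96, 69, 75), (-96, 56, 62), (-101, 54, 61), (-106, 52, 61), (-99, 22, 25)]
198 [][(-53, 33, 6), (-58, 30, 5), (-85, 72, 65), (-90, 69, 64), (-96, 70, 68), (-96, 56, 52), (-92, 35, 27), (-91, 16, 5), (-99, 21, 15)]
```

View pics/scene5.png

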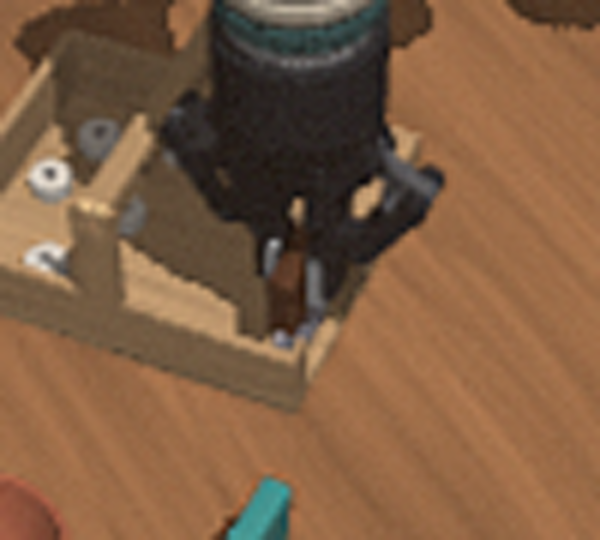

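Grip top at z=83 mm, as expected for home (45+38). I relieve the push, open and rise.

```bash

python3 -m inch '[{"dx":-1,"dy":-1,"dz":0,"ax":0.3,"ay":0,"az":0,"gripper":1},{"dx":0,"dy":0,"dz":0,"ax":0,"ay":0,"az":0,"gripper":1}]'
python3 -m inch '[{"dx":0,"dy":0,"dz":0,"ax":0,"ay":0,"az":0,"gripper":0.4},{"dx":0,"dy":0,"dz":0,"ax":0,"ay":0,"az":0,"gripper":0.4},{"dx":0,"dy":0,"dz":0,"ax":0,"ay":0,"az":0,"gripper":0.4}]'
python3 -m inch '[{"dx":0.5,"dy":0.5,"dz":-10,"ax":0,"ay":0,"az":0,"gripper":0.4},{"dx":1,"dy":1,"dz":-20,"ax":0,"ay":0,"az":0,"gripper":0.4},{"dx":2,"dy":2,"dz":-30,"ax":0,"ay":0,"az":0,"gripper":0.2},{"dx":2,"dy":2,"dz":-30,"ax":0,"ay":0,"az":0,"gripper":0},{"dx":2,"dy":2,"dz":-30,"ax":0,"ay":0,"az":0,"gripper":0}]'
python3 gl.py 6
```

```text
time: 9.38
tcp_pos: [0.5701, -0.0543, 0.0537]
tool_rot: [179.8, -0.4, 35.6]
ft_force: [0.0, -1.2, -0.5]
grip_width: 0.0134
time: 9.63
tcp_pos: [0.5703, -0.0543, 0.0532]
tool_rot: [179.8, -0.4, 35.6]
ft_force: [-1.0, -0.1, -0.6]
grip_width: 0.0491
time: 10.05
tcp_pos: [0.574, -0.0549, 0.1692]
tool_rot: [-179.2, 0.5, 35.6]
ft_force: [-0.3, -0.5, 0.4]
grip_width: 0.0845
t 10.05 tcp [574.  -54.9 169.2] rpy [-179.2    0.5   35.6] F [-0.3 -0.5  0.4] w 84.5 q [-12.  19.  91.   0.  71.  42.]
shift [-3.  -2.8 64.2]
turn [-0.8  0.5  0.2]
scene 319 192
top 337 209
```

View pics/scene6.png

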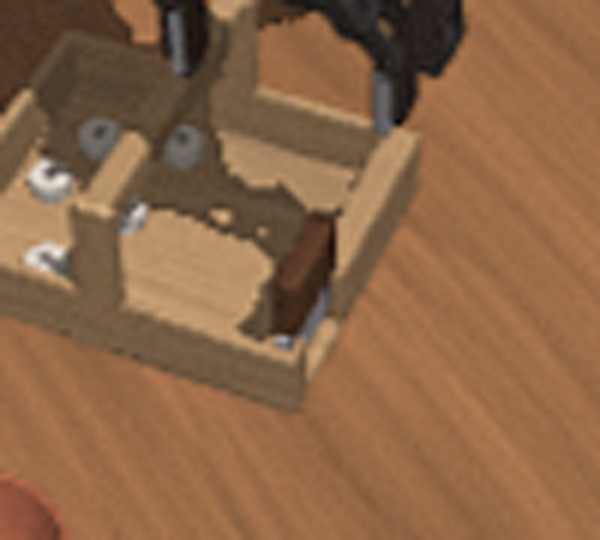

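The rise before release (TCP z 53.7) may have drawn the gate up about 3 mm. I measure it.

```bash
python3 - <<'E'
from h import *; from gm import tf
s=dict(np.load("pics/scene6.npz"));T=tf(cloud(s));im=s["img"].astype(int)
m=np.zeros((400,640),bool);m[180:205,310:328]=1
hsv=cv2.cvtColor(s["img"],cv2.COLOR_RGB2HSV)
dark=m&(im[...,0]<115)&(im[...,0]-im[...,2]>18)&(abs(T[...,0]+91.5)<12)&(T[...,2]>40)
Q=T[dark];print(len(Q),np.round(np.percentile(Q,[2,10,50,90,98],axis=0)))
top=Q[(Q[:,0]<-80)];z=np.sort(Q[:,2]);print(np.round(z[-25:],1), np.round(z[:12],1))
a=T[150:230,250:345];k=(a[...,2]>36)&(a[...,2]<44);print("rim z",np.median(a[k][:,2]))
k=(a[...,2]>95);print("handle z",np.median(a[k][:,2]),rect(cloud(s)[150:230,250:345][k]))
E
```

```text
149 [[-99.  23.  49.]
 [-99.  27.  53.]
 [-96.  54.  79.]
 [-88.  70.  84.]
 [-86.  71.  85.]]
[83.3 83.4 83.5 83.7 83.7 83.7 83.7 83.7 83.8 83.8 84.1 84.2 84.2 84.4
 84.4 84.4 84.5 85.  85.  85.3 85.3 85.4 85.8 86.9 87.3] [41.2 46.8 47.6 48.8 49.6 49.6 50.4 50.8 51.1 51.5 51.7 51.7]
rim z 40.019394718492215
handle z 198.68390353848545 (array([687.9, 186.2]), array([801.7, 160.6]), 68.7, 514)
```

```bash
python3 - <<'E'
from h import *; from gm import tf
s=dict(np.load("pics/scene6.npz"));T=tf(cloud(s));im=s["img"].astype(int)
for v in range(181,204):
    print(v,[(u,int(T[v,u][1]),round(float(T[v,u][2]),1),int(im[v,u,0])) for u in range(314,327) if abs(T[v,u,0]+91.5)<9 and T[v,u,2]>75])
E
```

```text
181 []
182 [(321, 22, 81.7, 81), (322, 22, 83.2, 94), (323, 20, 81.2, 106)]
183 [(320, 29, 83.7, 76), (321, 25, 81.1, 75), (322, 24, 81.1, 58), (323, 25, 83.7, 70), (324, 21, 80.4, 77)]
184 [(319, 34, 85.3, 84), (320, 33, 84.5, 89), (321, 30, 83.0, 88), (322, 28, 82.0, 85), (323, 26, 80.9, 89), (324, 25, 80.5, 72)]
185 [(319, 37, 85.0, 85), (320, 36, 84.4, 89), (321, 33, 82.7, 90), (322, 33, 83.8, 93), (323, 31, 82.3, 97), (324, 27, 78.4, 59)]
186 [(318, 41, 83.7, 79), (319, 40, 84.1, 81), (320, 37, 81.9, 90), (321, 39, 85.3, 93), (322, 37, 84.2, 94), (323, 33, 80.9, 81)]
187 [(318, 43, 82.4, 84), (319, 43, 83.7, 89), (320, 40, 81.0, 92), (321, 42, 84.4, 93), (322, 39, 82.5, 98), (323, 35, 79.2, 68)]
188 [(317, 49, 84.2, 100), (318, 48, 83.7, 92), (319, 45, 81.8, 92), (320, 44, 82.1, 93), (321, 44, 82.9, 96), (322, 42, 82.3, 81)]
189 [(316, 52, 82.9, 80), (317, 54, 85.8, 84), (318, 52, 85.0, 88), (319, 49, 83.1, 95), (320, 47, 81.8, 97), (321, 47, 82.5, 96), (322, 42, 77.6, 75)]
190 [(316, 59, 86.9, 79), (317, 53, 81.2, 87), (318, 54, 83.1, 89), (319, 52, 82.4, 92), (320, 52, 83.8, 99), (321, 48, 79.6, 80)]
191 [(315, 59, 81.3, 72), (316, 59, 83.4, 83), (318, 56, 81.3, 92), (319, 58, 85.4, 98), (320, 54, 81.8, 90), (321, 48, 75.8, 67)]
192 [(315, 64, 83.1, 76), (316, 66, 87.3, 87), (317, 62, 84.4, 91), (318, 61, 83.3, 95), (319, 59, 82.3, 104), (320, 56, 79.9, 77)]
193 [(314, 67, 81.8, 89), (315, 67, 82.9, 81), (316, 65, 82.5, 93), (317, 62, 79.7, 92), (318, 64, 83.3, 104), (319, 60, 79.7, 86)]
194 [(314, 69, 80.3, 72), (315, 69, 81.1, 76), (316, 69, 82.7, 98), (317, 68, 83.5, 102), (318, 67, 82.7, 99), (319, 61, 76.2, 71)]
195 [(314, 70, 77.0, 72), (315, 70, 78.6, 60), (316, 72, 82.3, 73), (317, 69, 80.2, 79), (318, 67, 78.7, 78)]
196 [(317, 71, 78.1, 66)]
197 []
198 []
199 []
200 []
201 []
202 []
203 []
```

The top-face median is about 83.0 mm, so the gate is home (it dropped back, and the fit is loose). Next, the handle.

```bash
python3 -c "from h import *;need([586,-154,135],[180,0,35.4])"
python3 -m inch '[{"dx":-15,"dy":28,"dz":0,"ax":-0.8,"ay":0.5,"az":0,"gripper":0},{"dx":-15,"dy":28,"dz":0,"ax":0,"ay":0,"az":0,"gripper":0},{"dx":-15,"dy":28,"dz":0,"ax":0,"ay":0,"az":0,"gripper":0},{"dx":0,"dy":0,"dz":10,"ax":0,"ay":0,"az":0,"gripper":0},{"dx":0,"dy":0,"dz":0,"ax":0,"ay":0,"az":0,"gripper":0}]'
python3 -c "from h import *;need([586,-154,135],[180,0,35.4])"
```

```text
t 10.15 tcp [578.8 -55.9 174. ] rpy [-179.8   -0.    35.6] F [-0.4  0.1 -0.2] w 85.3 q [-12.  19.  91.   0.  71.  42.]
shift [-51.2  84.2  38.7]
turn [-0.2 -0.   0.2]
time: 10.57
tcp_pos: [0.5926, -0.1524, 0.1658]
tool_rot: [179.2, -0.7, 35.8]
ft_force: [-1.0, 1.0, -0.3]
grip_width: 0.0857
t 10.57 tcp [ 592.6 -152.4  165.8] rpy [179.2  -0.7  35.8] F [-1.   1.  -0.3] w 85.7 q [-21.  21.  88.   0.  70.  33.]
shift [-6.6 -3.  30.7]
turn [ 0.8 -0.7  0.4]
```

```bash

python3 -m inch '[{"dx":-7,"dy":-3,"dz":15,"ax":0.8,"ay":-0.7,"az":0.4,"gripper":0},{"dx":-1,"dy":-1,"dz":15,"ax":0,"ay":0,"az":0,"gripper":0},{"dx":0,"dy":0,"dz":0,"ax":0,"ay":0,"az":0,"gripper":0},{"dx":0,"dy":0,"dz":0,"ax":0,"ay":0,"az":0,"gripper":0}]'
python3 - <<'E'
from h import *
need([586,-154,75],[180,0,35.4])
s=robot.snapshot("scene");np.savez("pics/scene7.npz",**s)
u,v=proj(s,[.586,-.154,.09]).astype(int);print(u,v)
cv2.imwrite("pics/s7.png",cv2.resize(s["img"][v-45:v+45,u-50:u+50,::-1],(600,540),interpolation=cv2.INTER_CUBIC))
E
```

```text
time: 10.9
tcp_pos: [0.5812, -0.1522, 0.1317]
tool_rot: [-179.6, 0.2, 35.3]
ft_force: [-0.4, 0.4, -0.1]
grip_width: 0.0853
t 10.9 tcp [ 581.2 -152.2  131.7] rpy [-179.6    0.2   35.3] F [-0.4  0.4 -0.1] w 85.3 q [-21.  22.  91.   0.  67.  33.]
shift [ 3.1  4.6 56.7]
turn [-0.4  0.2 -0.1]
296 165
```

View pics/s7.png

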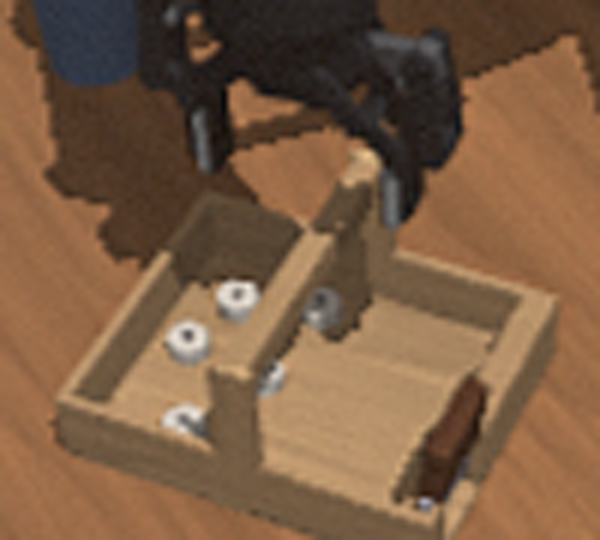

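The fingers at (205,165) and (392,220) straddle the bar, and the gate stands low in the front wall at (455,440). I descend.

```bash

python3 -m inch '[{"dx":3,"dy":4.6,"dz":15,"ax":-0.4,"ay":0.2,"az":0,"gripper":0},{"dx":-1,"dy":-1,"dz":15,"ax":0,"ay":0,"az":0,"gripper":0},{"dx":-1,"dy":-1,"dz":12,"ax":0,"ay":0,"az":0,"gripper":0},{"dx":0,"dy":0,"dz":0,"ax":0,"ay":0,"az":0,"gripper":0},{"dx":0,"dy":0,"dz":0,"ax":0,"ay":0,"az":0,"gripper":0}]'
python3 -c "from h import *;need([586,-154,75],[180,0,35.4])"
```

```text
time: 11.37
tcp_pos: [0.585, -0.1512, 0.0911]
tool_rot: [179.8, -0.1, 35.5]
ft_force: [0.8, 0.2, 0.6]
grip_width: 0.0854
t 11.37 tcp [ 585.  -151.2   91.1] rpy [ 1.798e+02 -1.000e-01  3.550e+01] F [0.8 0.2 0.6] w 85.4 q [-21.  24.  94.  -0.  61.  33.]
shift [-0.8  2.9 16.1]
turn [ 0.2 -0.1  0.1]
```

```bash

python3 -m inch '[{"dx":-1,"dy":2.5,"dz":10,"ax":0,"ay":0,"az":0,"gripper":0},{"dx":-0.5,"dy":-0.5,"dz":6,"ax":0,"ay":0,"az":0,"gripper":0},{"dx":0,"dy":0,"dz":0,"ax":0,"ay":0,"az":0,"gripper":0},{"dx":0,"dy":0,"dz":0,"ax":0,"ay":0,"az":0,"gripper":0}]'
python3 -c "from h import *;need([586,-154,75],[180,0,35.4])"
```

```text
time: 11.7
tcp_pos: [0.5868, -0.1538, 0.0764]
tool_rot: [179.6, -0.2, 35.6]
ft_force: [0.5, 0.1, 0.5]
grip_width: 0.0854
t 11.7 tcp [ 586.8 -153.8   76.4] rpy [179.6  -0.2  35.6] F [0.5 0.1 0.5] w 85.4 q [-21.  25.  95.  -0.  59.  33.]
shift [-0.8 -0.3  1.4]
turn [ 0.4 -0.2  0.2]
```

Close gently first, then firm.

```bash

python3 -m inch '[{"dx":0,"dy":0,"dz":1,"ax":0.3,"ay":0,"az":0,"gripper":0.5},{"dx":0,"dy":0,"dz":0,"ax":0,"ay":0,"az":0,"gripper":0.6},{"dx":0,"dy":0,"dz":0,"ax":0,"ay":0,"az":0,"gripper":0.7},{"dx":0,"dy":0,"dz":0,"ax":0,"ay":0,"az":0,"gripper":0.8},{"dx":0,"dy":0,"dz":0,"ax":0,"ay":0,"az":0,"gripper":1}]' 25
python3 -m inch '[{"dx":0,"dy":0,"dz":0,"ax":0,"ay":0,"az":0,"gripper":1},{"dx":0,"dy":0,"dz":0,"ax":0,"ay":0,"az":0,"gripper":1},{"dx":0,"dy":0,"dz":0,"ax":0,"ay":0,"az":0,"gripper":1}]' 25
python3 -m inch '[{"dx":0,"dy":0,"dz":0,"ax":0,"ay":0,"az":0,"gripper":1},{"dx":0,"dy":0,"dz":0,"ax":0,"ay":0,"az":0,"gripper":1},{"dx":0,"dy":0,"dz":0,"ax":0,"ay":0,"az":0,"gripper":1}]' 110
python3 -c "from h import *;need([586,-154,75],[180,0,35.4])"
```

```text
time: 12.12
tcp_pos: [0.5876, -0.1543, 0.0765]
tool_rot: [179.8, -0.3, 35.6]
ft_force: [0.2, -0.4, 0.0]
grip_width: 0.0254
time: 12.37
tcp_pos: [0.5874, -0.154, 0.0766]
tool_rot: [179.9, -0.3, 35.6]
ft_force: [-0.7, -0.4, -0.5]
grip_width: 0.0134
time: 12.62
tcp_pos: [0.5875, -0.1541, 0.0769]
tool_rot: [179.8, -0.3, 35.6]
ft_force: [-0.0, 0.6, -0.1]
grip_width: 0.012
t 12.62 tcp [ 587.5 -154.1   76.9] rpy [179.8  -0.3  35.6] F [-0.   0.6 -0.1] w 12.0 q [-21.  25.  95.   0.  59.  33.]
shift [-1.2 -1.   1.9]
turn [ 0.1 -0.3  0.2]
```

```bash

python3 -m inch '[{"dx":0,"dy":0,"dz":-5,"ax":0,"ay":0,"az":0,"gripper":1},{"dx":0,"dy":0,"dz":-8,"ax":0,"ay":0,"az":0,"gripper":1},{"dx":0,"dy":0,"dz":-10,"ax":0,"ay":0,"az":0,"gripper":1},{"dx":0,"dy":0,"dz":-12,"ax":0,"ay":0,"az":0,"gripper":1},{"dx":0,"dy":0,"dz":-12,"ax":0,"ay":0,"az":0,"gripper":1}]'
python3 -m inch '[{"dx":1,"dy":1,"dz":-15,"ax":0,"ay":0,"az":0,"gripper":1},{"dx":1,"dy":1,"dz":-15,"ax":0,"ay":0,"az":0,"gripper":1},{"dx":1,"dy":1,"dz":-15,"ax":0,"ay":0,"az":0,"gripper":1},{"dx":1,"dy":1,"dz":-15,"ax":0,"ay":0,"az":0,"gripper":1},{"dx":1,"dy":1,"dz":-15,"ax":0,"ay":0,"az":0,"gripper":1}]'
python3 -m inch '[{"dx":1,"dy":1,"dz":-15,"ax":0,"ay":0,"az":0,"gripper":1},{"dx":1,"dy":1,"dz":-15,"ax":0,"ay":0,"az":0,"gripper":1},{"dx":1,"dy":1,"dz":-15,"ax":0,"ay":0,"az":0,"gripper":1},{"dx":0,"dy":0,"dz":-5,"ax":0,"ay":0,"az":0,"gripper":1},{"dx":0,"dy":0,"dz":0,"ax":0,"ay":0,"az":0,"gripper":1}]'
cat > lk.py <<'E'
import sys
from h import *
k=sys.argv[1]
need([586,-154,240],[180,0,35.4])
o=robot.get_obs();R=Ro.from_euler("xyz",o["tool_rot"],degrees=True).as_matrix()
# tote axes in world if rigid: x=tool y, y=tool x, z=-tool z
print("toteX down deg",round(np.degrees(np.arcsin(R[2,1])),1),"(+ = front low); toteY down",round(np.degrees(np.arcsin(-R[2,0])),1))
for n in("scene","top"):
    s=robot.snapshot(n); np.savez(f"pics/{n}{k}.npz",**s)
    u,v=proj(s,o["tcp_pos"]-np.array([0,0,.05])).astype(int)
    a,b=max(v-50,0),max(u-55,0)
    cv2.imwrite(f"pics/{n}{k}.png",cv2.resize(s["img"][a:a+100,b:b+110,::-1],(660,600),interpolation=cv2.INTER_CUBIC)); print(n,"crop origin",b,a)
E
python3 lk.py 8
```

```text
time: 13.03
tcp_pos: [0.5817, -0.1522, 0.1199]
tool_rot: [-179.4, 0.2, 35.6]
ft_force: [0.5, -0.2, -6.5]
grip_width: 0.0118
time: 13.45
tcp_pos: [0.5861, -0.1527, 0.1978]
tool_rot: [-179.0, 0.5, 35.6]
ft_force: [0.1, -0.0, -6.5]
grip_width: 0.012
time: 13.87
tcp_pos: [0.5909, -0.1538, 0.2548]
tool_rot: [-179.2, 0.4, 35.6]
ft_force: [0.4, 0.4, -7.2]
grip_width: 0.0118
t 13.87 tcp [ 590.9 -153.8  254.8] rpy [-179.2    0.4   35.6] F [ 0.4  0.4 -7.2] w 11.8 q [-21.  19.  79.   0.  84.  33.]
shift [-4.  -2.4 14.9]
turn [-0.8  0.4  0.2]
toteX down deg -0.8 (+ = front low); toteY down 0.4
scene crop origin 236 85
top crop origin 317 146
```

View pics/scene8.png

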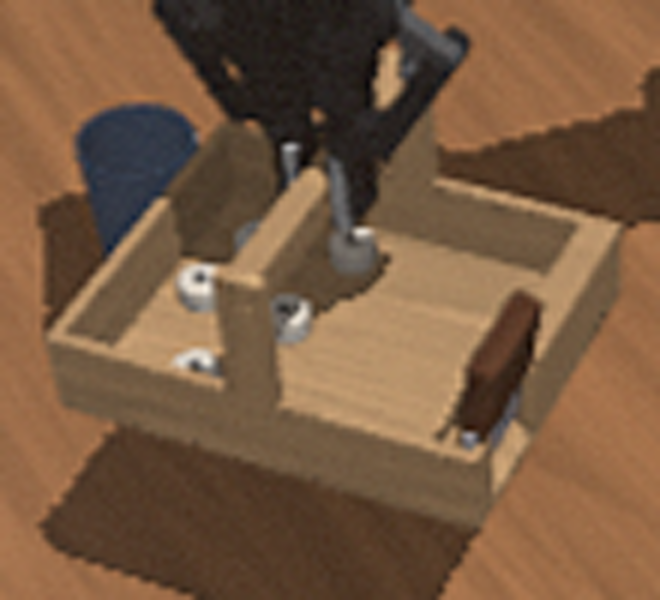

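View pics/top8.png

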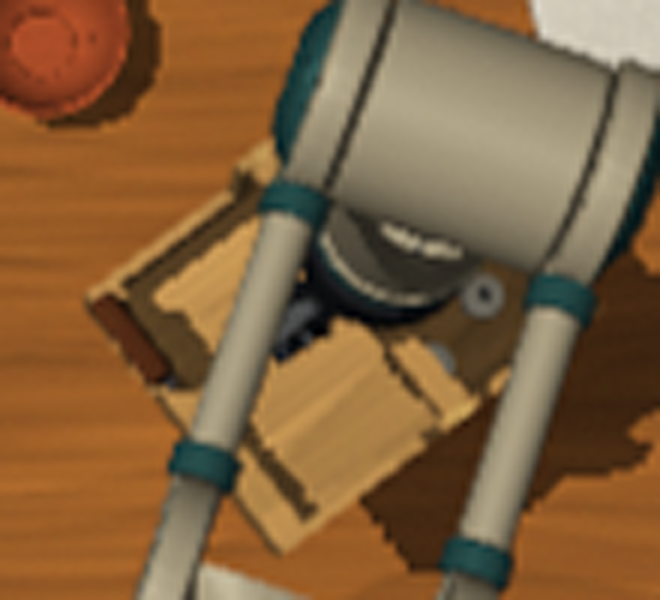

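Lifted level at 7 N; all five buttons are still at the back and the gate is home. I tip gradually, towards the +y side first.

```bash

python3 -m inch '[{"dx":0,"dy":0,"dz":0,"ax":-0.5,"ay":-2,"az":0,"gripper":1},{"dx":0,"dy":0,"dz":0,"ax":0,"ay":-3,"az":0,"gripper":1},{"dx":0,"dy":0,"dz":0,"ax":0,"ay":-3,"az":0,"gripper":1},{"dx":0,"dy":0,"dz":0,"ax":0,"ay":-3,"az":0,"gripper":1},{"dx":0,"dy":0,"dz":0,"ax":0,"ay":-3,"az":0,"gripper":1}]' 120
python3 -m inch '[{"dx":0,"dy":0,"dz":0,"ax":0,"ay":-3,"az":0,"gripper":1},{"dx":0,"dy":0,"dz":0,"ax":0,"ay":-3,"az":0,"gripper":1},{"dx":0,"dy":0,"dz":0,"ax":0,"ay":-2,"az":0,"gripper":1},{"dx":0,"dy":0,"dz":0,"ax":0,"ay":0,"az":0,"gripper":1},{"dx":0,"dy":0,"dz":0,"ax":0,"ay":0,"az":0,"gripper":1}]' 
python3 lk.py 9
```

```text
time: 14.38
tcp_pos: [0.5852, -0.154, 0.2487]
tool_rot: [-179.1, 15.3, 35.6]
ft_force: [0.2, 0.2, -6.2]
grip_width: 0.0117
time: 14.8
tcp_pos: [0.5871, -0.1494, 0.2389]
tool_rot: [-178.3, 23.6, 36.2]
ft_force: [0.4, 0.2, -6.7]
grip_width: 0.0121
t 14.8 tcp [ 587.1 -149.4  238.9] rpy [-178.3   23.6   36.2] F [ 0.4  0.2 -6.7] w 12.1 q [-11.  29.  69. -16. 100.  43.]
shift [-3.7  3.1  0.4]
turn [-1.5 23.6  0.5]
toteX down deg -1.5 (+ = front low); toteY down 23.6
scene crop origin 239 90
top crop origin 315 148
```

View pics/scene9.png

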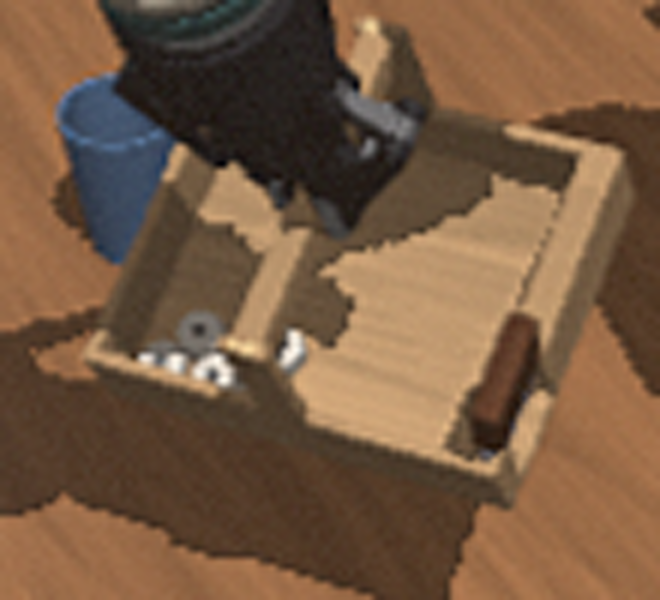

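The buttons slid to the +y wall, crop (140-300,340-380). Next, front down.

```bash

python3 -m inch '[{"dx":0,"dy":0,"dz":0,"ax":-2,"ay":0,"az":0,"gripper":1},{"dx":0,"dy":0,"dz":0,"ax":-3,"ay":0,"az":0,"gripper":1},{"dx":0,"dy":0,"dz":-3,"ax":-3,"ay":0,"az":0,"gripper":1},{"dx":0,"dy":0,"dz":-3,"ax":-3,"ay":0,"az":0,"gripper":1},{"dx":0,"dy":0,"dz":-3,"ax":-3,"ay":0,"az":0,"gripper":1}]' 
python3 -m inch '[{"dx":0,"dy":0,"dz":-3,"ax":-3,"ay":0,"az":0,"gripper":1},{"dx":0,"dy":0,"dz":-3,"ax":-3,"ay":0,"az":0,"gripper":1},{"dx":0,"dy":0,"dz":-3,"ax":-3,"ay":0,"az":0,"gripper":1},{"dx":0,"dy":0,"dz":0,"ax":-2,"ay":0,"az":0,"gripper":1},{"dx":0,"dy":0,"dz":0,"ax":0,"ay":0,"az":0,"gripper":1}]' 
python3 lk.py 10
```

```text
time: 15.32
tcp_pos: [0.5875, -0.1511, 0.2472]
tool_rot: [167.2, 23.3, 35.7]
ft_force: [0.5, 0.0, -7.5]
grip_width: 0.0122
time: 15.73
tcp_pos: [0.5821, -0.1452, 0.2574]
tool_rot: [156.1, 22.8, 35.5]
ft_force: [-0.6, -0.3, -6.7]
grip_width: 0.012
t 15.73 tcp [ 582.1 -145.2  257.4] rpy [156.1  22.8  35.5] F [-0.6 -0.3 -6.7] w 12.0 q [ -2.  19.  86. -33.  80.  55.]
shift [ 4.9  1.8 19.1]
turn [23.6 22.5  4.9]
toteX down deg 21.9 (+ = front low); toteY down 22.8
scene crop origin 241 85
top crop origin 314 148
```

View pics/scene10.png

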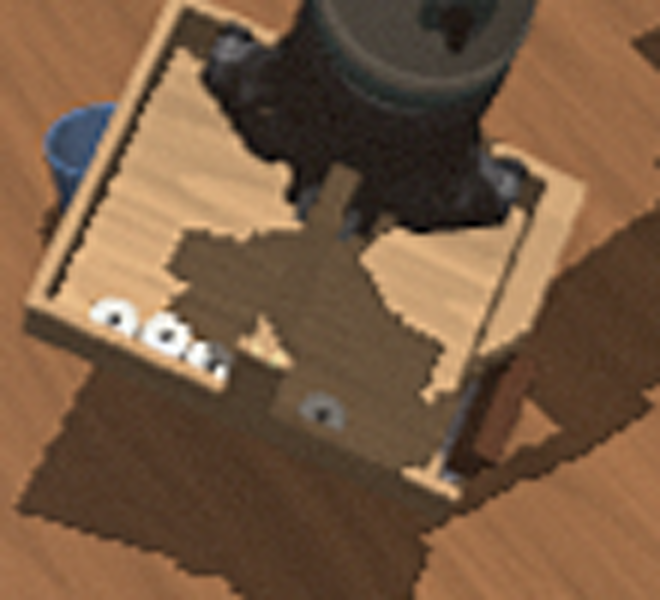

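View pics/top10.png

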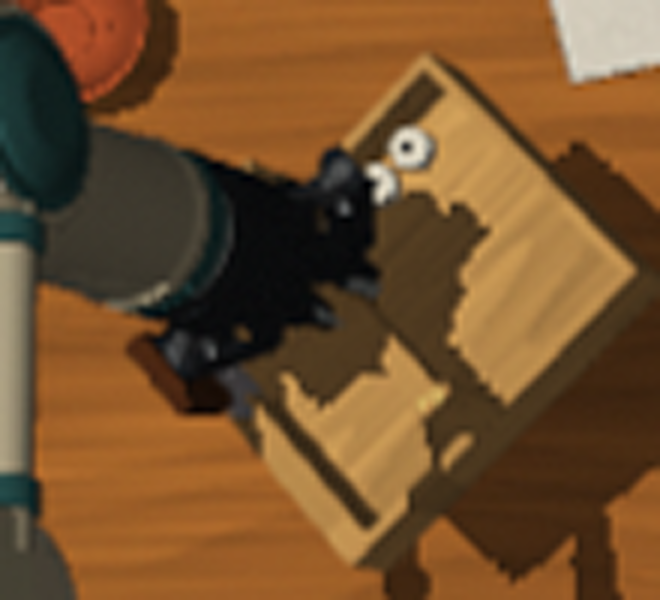

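Front is 22° low and side 23° low. The buttons are spread along the +y wall, crop (110-320,310-410), maybe still sliding. I wait briefly and look again.

```bash

python3 -m inch '[{"dx":0,"dy":0,"dz":0,"ax":0,"ay":0,"az":0,"gripper":1},{"dx":0,"dy":0,"dz":0,"ax":0,"ay":0,"az":0,"gripper":1},{"dx":0,"dy":0,"dz":0,"ax":0,"ay":0,"az":0,"gripper":1},{"dx":0,"dy":0,"dz":0,"ax":0,"ay":0,"az":0,"gripper":1},{"dx":0,"dy":0,"dz":0,"ax":0,"ay":0,"az":0,"gripper":1}]' 
python3 lk.py 11
```

```text
time: 16.25
tcp_pos: [0.5839, -0.1481, 0.258]
tool_rot: [156.2, 22.7, 35.2]
ft_force: [0.0, -0.4, -6.4]
grip_width: 0.0116
t 16.25 tcp [ 583.9 -148.1  258. ] rpy [156.2  22.7  35.2] F [ 0.  -0.4 -6.4] w 11.6 q [ -2.  19.  85. -33.  80.  55.]
shift [ 5.4 -1.4 18.2]
turn [23.4 22.4  4.5]
toteX down deg 21.8 (+ = front low); toteY down 22.7
scene crop origin 240 84
top crop origin 315 148
```

View pics/scene11.png

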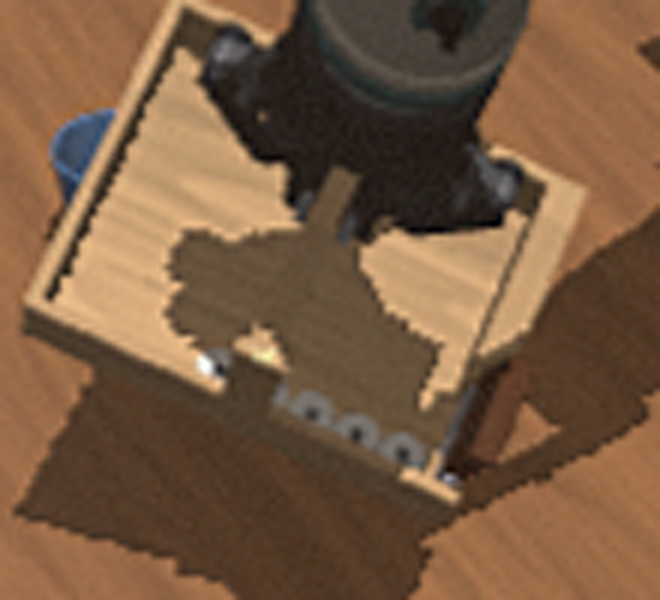

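All five lined up in a column along the +y wall, front one in the corner: crop (405,450), (360,432), (315,410), (290,400), (210,365). To gather them tightly, I rock the side slope back with the front kept low so the column folds, then tip the side again.

```bash

python3 -m inch '[{"dx":0,"dy":0,"dz":0,"ax":-1,"ay":3,"az":0,"gripper":1},{"dx":0,"dy":0,"dz":0,"ax":-1,"ay":4,"az":0,"gripper":1},{"dx":0,"dy":0,"dz":0,"ax":0,"ay":4,"az":0,"gripper":1},{"dx":0,"dy":0,"dz":0,"ax":0,"ay":4,"az":0,"gripper":1},{"dx":0,"dy":0,"dz":0,"ax":0,"ay":4,"az":0,"gripper":1}]' 
python3 -m inch '[{"dx":0,"dy":0,"dz":0,"ax":0,"ay":4,"az":0,"gripper":1},{"dx":0,"dy":0,"dz":0,"ax":0,"ay":4,"az":0,"gripper":1},{"dx":0,"dy":0,"dz":0,"ax":0,"ay":2,"az":0,"gripper":1}]' 
python3 lk.py 12
```

```text
time: 16.77
tcp_pos: [0.5849, -0.146, 0.2539]
tool_rot: [156.5, 5.2, 43.9]
ft_force: [-1.3, 0.0, -6.9]
grip_width: 0.0115
time: 17.02
tcp_pos: [0.5795, -0.1471, 0.253]
tool_rot: [156.7, -3.8, 48.1]
ft_force: [-0.5, -0.3, -7.2]
grip_width: 0.012
t 17.02 tcp [ 579.5 -147.1  253. ] rpy [156.7  -3.8  48.1] F [-0.5 -0.3 -7.2] w 12.0 q [-17.   6. 100.  -8.  51.  30.]
shift [-1.6  3.6 15.6]
turn [22.7 -6.3 11.7]
toteX down deg 23.2 (+ = front low); toteY down -3.8
scene crop origin 241 85
top crop origin 315 150
```

View pics/scene12.png

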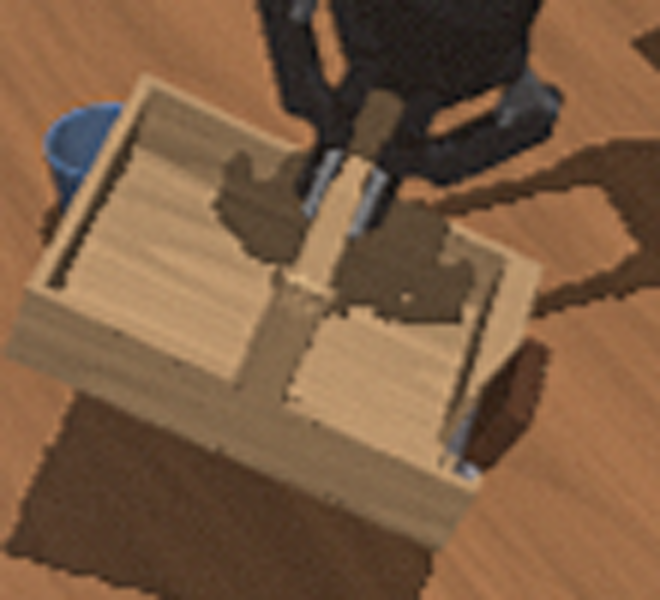

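View pics/top12.png

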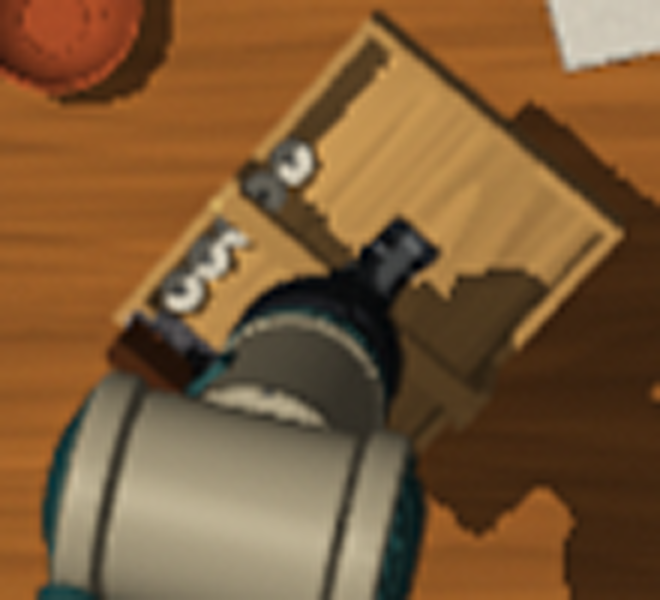

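Top crop: a five-button column along the +y wall from (185,290) to (295,160), not yet folded. I tip a little further the other way.

```bash

python3 -m inch '[{"dx":0,"dy":0,"dz":0,"ax":-1,"ay":4,"az":0,"gripper":1},{"dx":0,"dy":0,"dz":0,"ax":-1,"ay":4,"az":0,"gripper":1},{"dx":0,"dy":0,"dz":0,"ax":-1,"ay":4,"az":0,"gripper":1},{"dx":0,"dy":0,"dz":0,"ax":0,"ay":0,"az":0,"gripper":1}]' 
python3 lk.py 13
```

```text
time: 17.45
tcp_pos: [0.5762, -0.1467, 0.2494]
tool_rot: [153.4, -14.1, 53.5]
ft_force: [-1.3, -1.4, -7.1]
grip_width: 0.0117
t 17.45 tcp [ 576.2 -146.7  249.4] rpy [153.4 -14.1  53.5] F [-1.3 -1.4 -7.1] w 11.7 q [-26.   3. 107.  11.  42.   8.]
shift [-2.3  6.8 13.7]
turn [ 24.  -17.9  14.4]
toteX down deg 25.8 (+ = front low); toteY down -14.1
scene crop origin 243 86
top crop origin 315 151
```

View pics/top13.png

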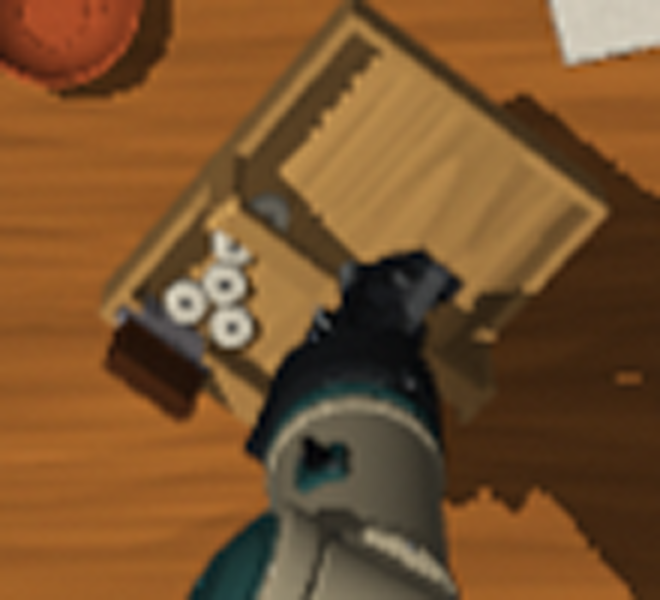

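The column has folded into a cluster, crop (185,300), (225,285), (232,328), (235,245), (270,210). I tip the +y side down again.

```bash

python3 -m inch '[{"dx":0,"dy":0,"dz":0,"ax":0,"ay":-1,"az":0,"gripper":1},{"dx":0,"dy":0,"dz":0,"ax":0,"ay":-3,"az":0,"gripper":1},{"dx":0,"dy":0,"dz":0,"ax":0,"ay":-4,"az":0,"gripper":1},{"dx":0,"dy":0,"dz":0,"ax":0,"ay":-4,"az":0,"gripper":1},{"dx":0,"dy":0,"dz":0,"ax":0,"ay":-4,"az":0,"gripper":1}]' 
python3 lk.py 14
```

```text
time: 17.97
tcp_pos: [0.5784, -0.1492, 0.2523]
tool_rot: [154.0, 1.5, 45.5]
ft_force: [0.8, 0.3, -8.1]
grip_width: 0.012
t 17.97 tcp [ 578.4 -149.2  252.3] rpy [154.    1.5  45.5] F [ 0.8  0.3 -8.1] w 12.0 q [-12.   7. 100. -19.  53.  41.]
shift [ 2.2  2.5 14.9]
turn [26.1 -0.8 10.3]
toteX down deg 26.0 (+ = front low); toteY down 1.5
scene crop origin 241 85
top crop origin 315 150
```

View pics/top14.png

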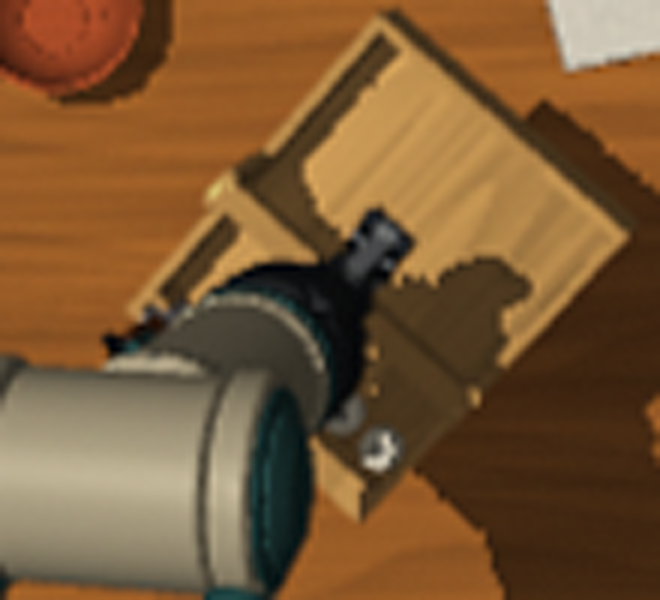

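Two ran to the -y side at (345,410) and (380,450). I continue tipping +y down and let all slide.

```bash

python3 -m inch '[{"dx":0,"dy":0,"dz":0,"ax":0,"ay":-4,"az":0,"gripper":1},{"dx":0,"dy":0,"dz":0,"ax":0,"ay":-4,"az":0,"gripper":1},{"dx":0,"dy":0,"dz":0,"ax":0,"ay":-4,"az":0,"gripper":1},{"dx":0,"dy":0,"dz":0,"ax":0,"ay":-4,"az":0,"gripper":1},{"dx":0,"dy":0,"dz":0,"ax":0,"ay":-4,"az":0,"gripper":1}]' 
python3 -m inch '[{"dx":0,"dy":0,"dz":0,"ax":0,"ay":-4,"az":0,"gripper":1},{"dx":0,"dy":0,"dz":0,"ax":0,"ay":-2,"az":0,"gripper":1},{"dx":0,"dy":0,"dz":0,"ax":0,"ay":0,"az":0,"gripper":1},{"dx":0,"dy":0,"dz":0,"ax":0,"ay":0,"az":0,"gripper":1},{"dx":0,"dy":0,"dz":0,"ax":0,"ay":0,"az":0,"gripper":1}]' 
python3 lk.py 15
```

```text
time: 18.48
tcp_pos: [0.5849, -0.1429, 0.2542]
tool_rot: [152.2, 18.9, 36.5]
ft_force: [-0.5, -0.2, -6.7]
grip_width: 0.012
time: 18.9
tcp_pos: [0.5951, -0.1351, 0.2498]
tool_rot: [151.4, 23.2, 34.0]
ft_force: [0.0, 0.1, -6.5]
grip_width: 0.0117
t 18.9 tcp [ 595.1 -135.1  249.8] rpy [151.4  23.2  34. ] F [ 0.   0.1 -6.5] w 11.7 q [  1.  20.  87. -37.  78.  61.]
shift [-12.8   1.6  19.2]
turn [27.9 23.   4.5]
toteX down deg 26.1 (+ = front low); toteY down 23.2
scene crop origin 238 91
top crop origin 310 145
```

View pics/top15.png

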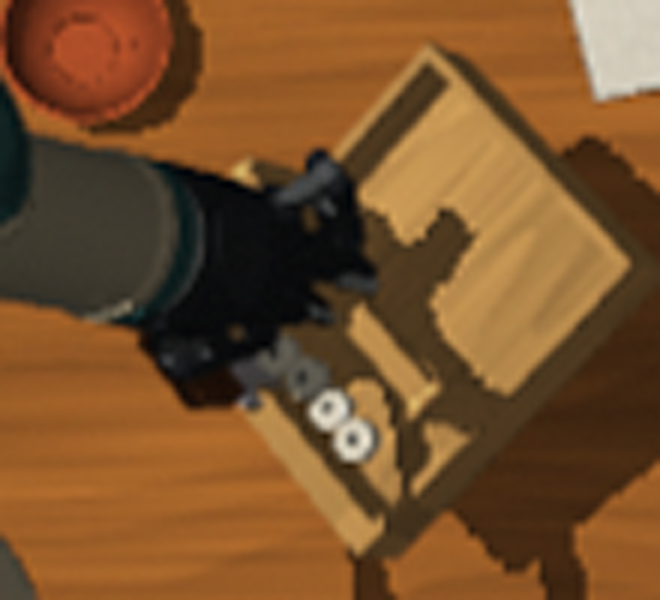

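View pics/scene15.png

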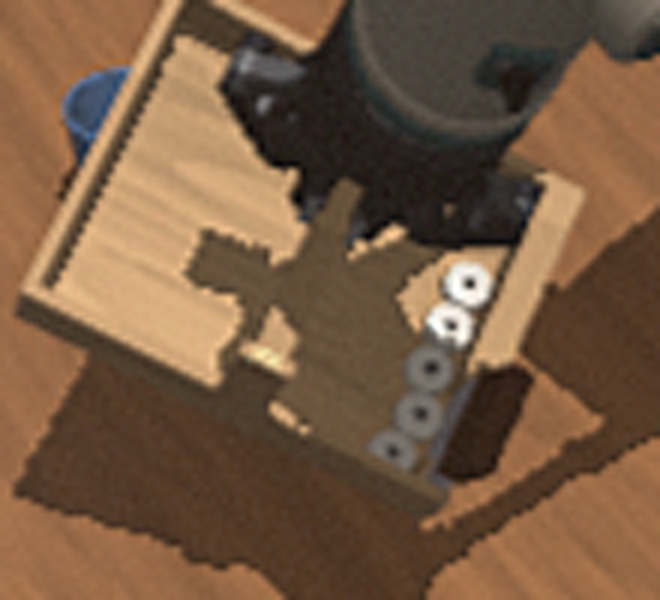

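Now they line up along the front wall, crop (395,450) to (470,285), with the first in the corner. I fold this line briefly: front up a little with the side still low, and a quick return.

```bash

python3 -m inch '[{"dx":0,"dy":0,"dz":0,"ax":4,"ay":0,"az":0,"gripper":1},{"dx":0,"dy":0,"dz":0,"ax":6,"ay":0,"az":0,"gripper":1},{"dx":0,"dy":0,"dz":0,"ax":6,"ay":0,"az":0,"gripper":1},{"dx":0,"dy":0,"dz":0,"ax":6,"ay":0,"az":0,"gripper":1},{"dx":0,"dy":0,"dz":0,"ax":6,"ay":0,"az":0,"gripper":1}]' 
python3 -m inch '[{"dx":0,"dy":0,"dz":0,"ax":6,"ay":0,"az":0,"gripper":1},{"dx":0,"dy":0,"dz":0,"ax":2,"ay":0,"az":0,"gripper":1}]'
python3 lk.py 16
```

```text
time: 19.42
tcp_pos: [0.5894, -0.1328, 0.2553]
tool_rot: [-179.7, 22.8, 34.4]
ft_force: [0.2, -0.1, -5.7]
grip_width: 0.0116
time: 19.58
tcp_pos: [0.5915, -0.1379, 0.2574]
tool_rot: [-171.9, 22.6, 34.1]
ft_force: [0.1, -0.9, -7.3]
grip_width: 0.0117
t 19.58 tcp [ 591.5 -137.9  257.4] rpy [-171.9   22.6   34.1] F [ 0.1 -0.9 -7.3] w 11.7 q [-13.  31.  63. -11. 108.  43.]
shift [-5.8 13.2 19.6]
turn [-8.3 22.4 -2.9]
toteX down deg -7.5 (+ = front low); toteY down 22.6
scene crop origin 239 88
top crop origin 312 145
```

View pics/scene16.png

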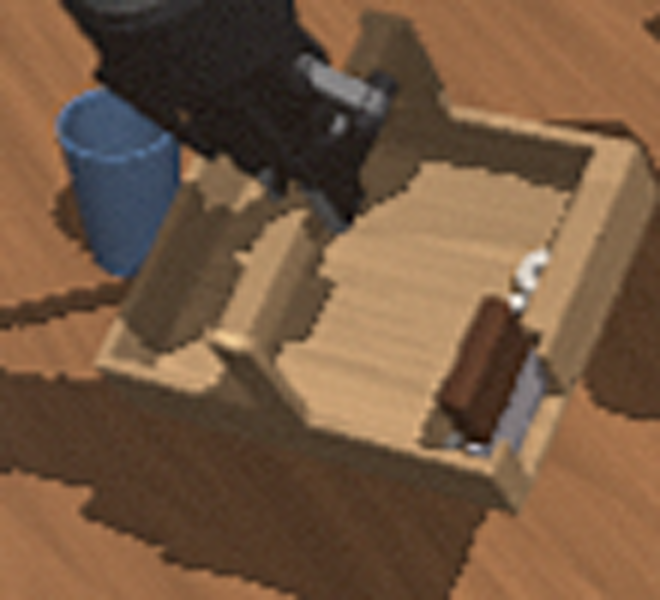

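```bash

python3 -m inch '[{"dx":0,"dy":0,"dz":0,"ax":4,"ay":0,"az":0,"gripper":1},{"dx":0,"dy":0,"dz":0,"ax":3,"ay":0,"az":0,"gripper":1}]'
python3 lk.py 17
```

```text
time: 19.85
tcp_pos: [0.5904, -0.1373, 0.2597]
tool_rot: [-165.3, 22.5, 34.1]
ft_force: [0.7, -0.2, -7.2]
grip_width: 0.0118
t 19.85 tcp [ 590.4 -137.3  259.7] rpy [-165.3   22.5   34.1] F [ 0.7 -0.2 -7.2] w 11.8 q [-16.  33.  59.  -7. 113.  42.]
shift [-4.5 16.9 19.6]
turn [-14.8  22.2  -4.2]
toteX down deg -13.5 (+ = front low); toteY down 22.5
scene crop origin 239 87
top crop origin 311 146
```

View pics/scene17.png

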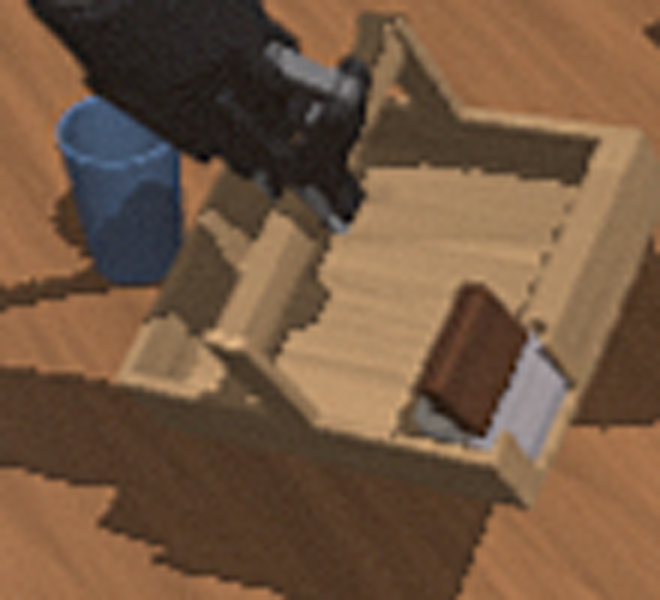

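The line has folded: a button shows left of the gate at (435,415) and none remain at the far side. I return front-down now.

```bash

python3 -m inch '[{"dx":0,"dy":0,"dz":0,"ax":-5,"ay":0,"az":0,"gripper":1},{"dx":0,"dy":0,"dz":0,"ax":-6,"ay":0,"az":0,"gripper":1},{"dx":0,"dy":0,"dz":0,"ax":-6,"ay":0,"az":0,"gripper":1},{"dx":0,"dy":0,"dz":0,"ax":-6,"ay":0,"az":0,"gripper":1},{"dx":0,"dy":0,"dz":0,"ax":-6,"ay":0,"az":0,"gripper":1}]' 
python3 -m inch '[{"dx":0,"dy":0,"dz":0,"ax":-4,"ay":0,"az":0,"gripper":1},{"dx":0,"dy":0,"dz":0,"ax":-2,"ay":0,"az":0,"gripper":1},{"dx":0,"dy":0,"dz":0,"ax":0,"ay":0,"az":0,"gripper":1}]'
python3 lk.py 18
```

```text
time: 20.37
tcp_pos: [0.5921, -0.1418, 0.2589]
tool_rot: [163.8, 22.3, 33.9]
ft_force: [0.0, -0.2, -6.5]
grip_width: 0.0115
time: 20.62
tcp_pos: [0.585, -0.1332, 0.261]
tool_rot: [157.5, 22.1, 34.6]
ft_force: [-1.5, 0.1, -6.5]
grip_width: 0.0115
t 20.62 tcp [ 585.  -133.2  261. ] rpy [157.5  22.1  34.6] F [-1.5  0.1 -6.5] w 11.5 q [ -1.  20.  84. -31.  82.  56.]
shift [-2.2  7.3 28.6]
turn [22.1 22.   3.6]
toteX down deg 20.8 (+ = front low); toteY down 22.1
scene crop origin 242 87
top crop origin 310 147
```

View pics/scene18.png

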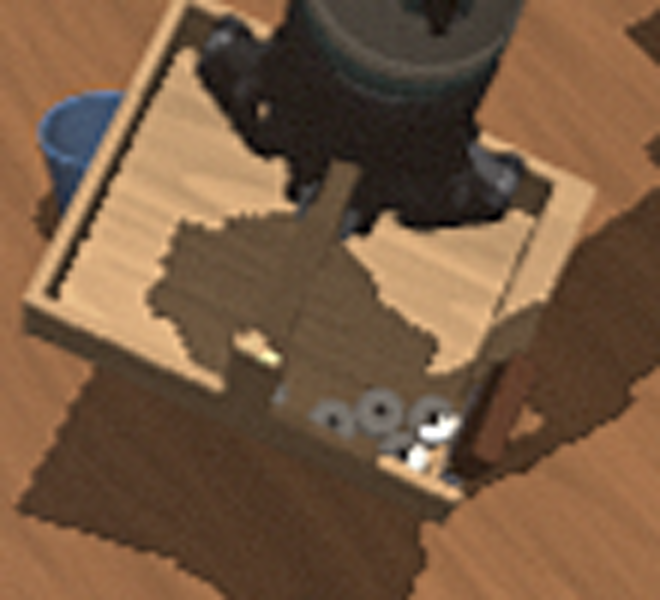

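A cluster in the corner: (405,455), (435,415), (380,410), (335,420), with a fifth arriving at (275,395). I steepen both a little and let it settle.

```bash

python3 -m inch '[{"dx":0,"dy":0,"dz":0,"ax":-2,"ay":0,"az":0,"gripper":1},{"dx":0,"dy":0,"dz":0,"ax":-2,"ay":-1,"az":0,"gripper":1},{"dx":0,"dy":0,"dz":0,"ax":-2,"ay":-1,"az":0,"gripper":1},{"dx":0,"dy":0,"dz":0,"ax":0,"ay":0,"az":0,"gripper":1},{"dx":0,"dy":0,"dz":0,"ax":0,"ay":0,"az":0,"gripper":1}]' 
python3 -m inch '[{"dx":0,"dy":0,"dz":0,"ax":0,"ay":0,"az":0,"gripper":1},{"dx":0,"dy":0,"dz":0,"ax":0,"ay":0,"az":0,"gripper":1},{"dx":0,"dy":0,"dz":0,"ax":0,"ay":0,"az":0,"gripper":1},{"dx":0,"dy":0,"dz":0,"ax":0,"ay":0,"az":0,"gripper":1}]' 
python3 lk.py 19
```

```text
time: 21.13
tcp_pos: [0.5878, -0.1354, 0.2632]
tool_rot: [151.0, 23.6, 33.3]
ft_force: [0.3, -0.2, -5.3]
grip_width: 0.0114
time: 21.47
tcp_pos: [0.589, -0.1368, 0.2635]
tool_rot: [151.1, 23.4, 33.2]
ft_force: [-0.0, -0.3, -6.2]
grip_width: 0.0124
t 21.47 tcp [ 589.  -136.8  263.5] rpy [151.1  23.4  33.2] F [-0.  -0.3 -6.2] w 12.4 q [  1.  20.  86. -37.  79.  61.]
shift [-1.6 -1.6 29.1]
turn [28.  23.5  3.8]
toteX down deg 26.3 (+ = front low); toteY down 23.4
scene crop origin 240 86
top crop origin 311 146
```

View pics/scene19.png

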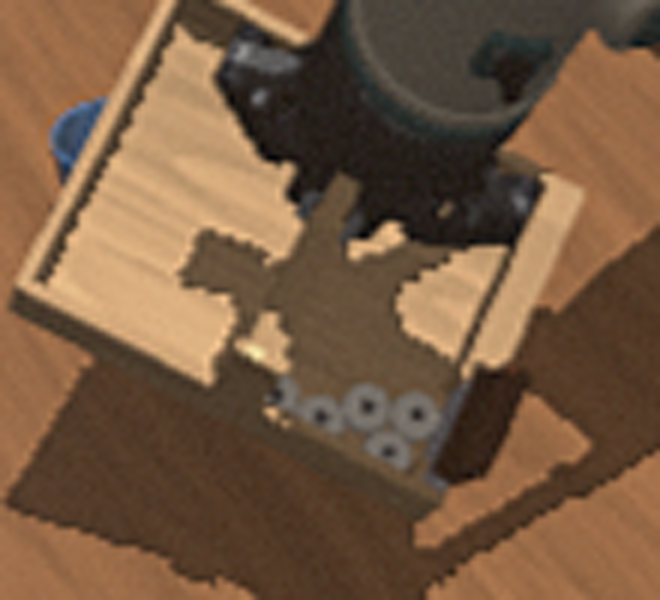

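View pics/top19.png

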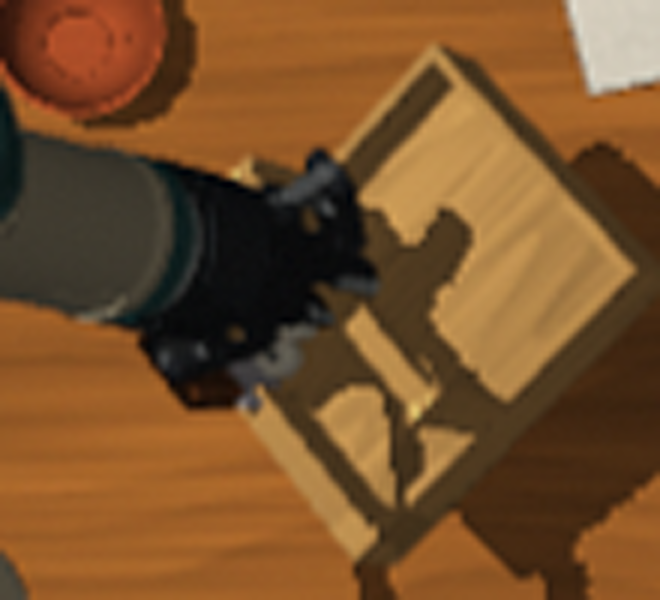

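All five touch in a cluster. I compute their positions in the tote frame.

```bash
cat > bt.py <<'E'
import sys
from h import *
s=dict(np.load(f"pics/scene{sys.argv[1]}.npz"));P=cloud(s)
o=robot.get_obs();R=Ro.from_euler("xyz",o["tool_rot"],degrees=True).as_matrix()
A=np.stack([R[:,1],R[:,0],-R[:,2]],1)
h=o["tcp_pos"]-R[:,2]*.0187; org=h-A[:,2]*.0956
T=(P-org)@A*1000
b,a=int(sys.argv[2]),int(sys.argv[3])
for arg in sys.argv[4:]:
    x,y=map(float,arg.split(","));u=b+x/6;v=a+y/6
    K=s["intrinsics"];E=s["extrinsics"];c=-E[:3,:3].T@E[:3,3];r=E[:3,:3].T@np.array([(u-K[0,2])/K[0,0],(v-K[1,2])/K[1,1],1])
    c=(c-org)@A;r=r@A;q=(c+r*(.017-c[2])/r[2])*1000
    print(arg,"ray",np.round(q),"dist to corner",round(np.hypot(q[0]+83,q[1]-74)),"depth",np.round(T[int(round(v)),int(round(u))]))
m=(abs(T[...,0])<85)&(abs(T[...,1])<70)&(abs(T[...,2]-5)<6);print("floor z med",np.median(T[m][:,2]))
im=s["img"].astype(int)
g=(abs(T[...,0]+91.5)<12)&(abs(T[...,1]-44)<30)&(T[...,2]>42)&(T[...,2]<100);print("gate pts",g.sum(),np.round(np.percentile(T[g],[2,25,50,75,98],axis=0)))
E
python3 bt.py 19 240 86 390,452 415,415 370,405 322,415 282,392
```

```text
390,452 ray [-75.  62.  17.] dist to corner 15 depth [-75.  61.  15.]
415,415 ray [-78.  42.  17.] dist to corner 33 depth [-77.  42.  18.]
370,405 ray [-58.  47.  17.] dist to corner 37 depth [-59.  50.  22.]
322,415 ray [-41.  61.  17.] dist to corner 44 depth [-41.  62.  22.]
282,392 ray [-21.  60.  17.] dist to corner 63 depth [-21.  59.  16.]
floor z med 5.22973350035975
gate pts 178 [[-103.   24.   47.]
 [ -98.   37.   66.]
 [ -93.   51.   79.]
 [ -90.   65.   83.]
 [ -88.   72.   85.]]
```

All five lie 15, 33, 37, 44 and 63 mm from the corner and the gate grip top reads 83–85. There is time, so one small rock to tuck the last button in closer.

```bash

python3 -m inch '[{"dx":0,"dy":0,"dz":0,"ax":-1,"ay":5,"az":0,"gripper":1},{"dx":0,"dy":0,"dz":0,"ax":-1,"ay":6,"az":0,"gripper":1},{"dx":0,"dy":0,"dz":0,"ax":0,"ay":6,"az":0,"gripper":1},{"dx":0,"dy":0,"dz":0,"ax":0,"ay":6,"az":0,"gripper":1},{"dx":0,"dy":0,"dz":0,"ax":0,"ay":5,"az":0,"gripper":1}]' 
python3 lk.py 20
```

```text
time: 21.98
tcp_pos: [0.5901, -0.1342, 0.2592]
tool_rot: [152.0, -1.4, 47.8]
ft_force: [-0.0, -0.1, -8.1]
grip_width: 0.0121
t 21.98 tcp [ 590.1 -134.2  259.2] rpy [152.   -1.4  47.8] F [-0.  -0.1 -8.1] w 12.1 q [-12.   6. 101. -17.  49.  39.]
shift [-17.9   0.3  21.4]
turn [27.7 -4.4 11.9]
toteX down deg 28.0 (+ = front low); toteY down -1.4
scene crop origin 240 88
top crop origin 310 146
```

View pics/top20.png

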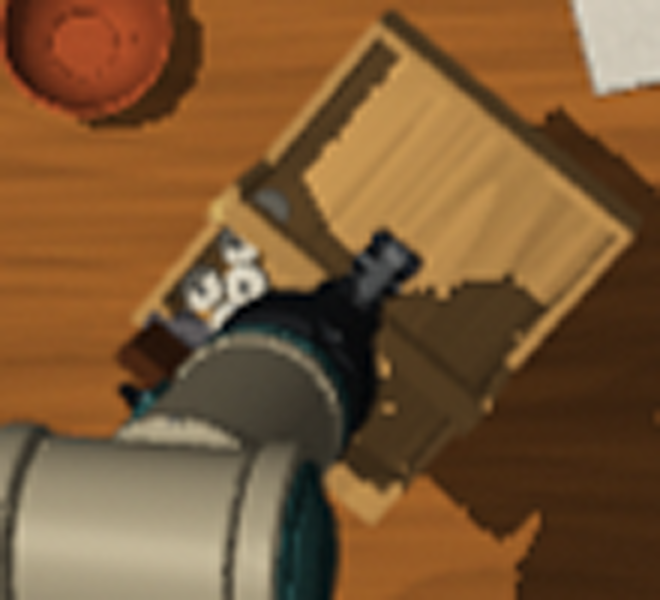

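```bash

python3 -m inch '[{"dx":0,"dy":0,"dz":0,"ax":0,"ay":5,"az":0,"gripper":1},{"dx":0,"dy":0,"dz":0,"ax":0,"ay":3,"az":0,"gripper":1}]' 
python3 lk.py 21
```

```text
time: 22.25
tcp_pos: [0.5864, -0.1357, 0.2578]
tool_rot: [152.0, -7.9, 51.4]
ft_force: [-1.3, 0.1, -6.6]
grip_width: 0.0117
t 22.25 tcp [ 586.4 -135.7  257.8] rpy [152.   -7.9  51.4] F [-1.3  0.1 -6.6] w 11.7 q [-18.   4. 104.  -4.  43.  25.]
shift [-16.9   2.5  19. ]
turn [ 26.6 -11.6  13.7]
toteX down deg 27.7 (+ = front low); toteY down -7.9
scene crop origin 241 87
top crop origin 311 147
```

View pics/top21.png

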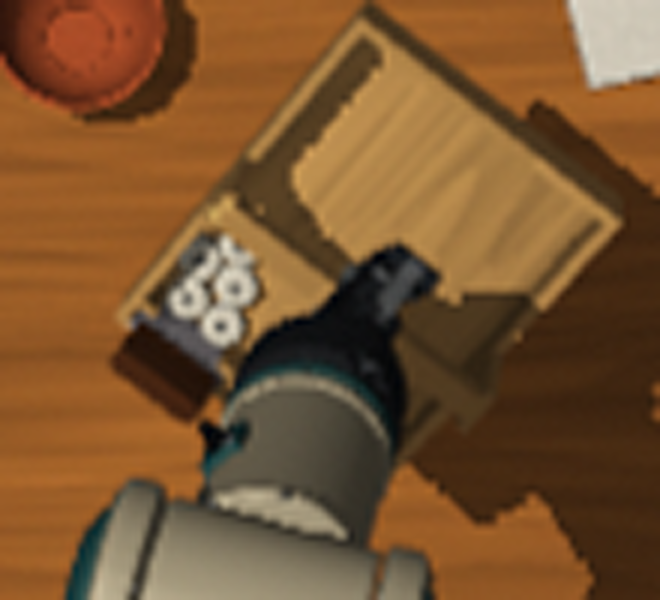

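A compact 2-2-1 cluster at (188,300), (222,328), (200,258), (236,288), (232,250). I return to +y down right away.

```bash

python3 -m inch '[{"dx":0,"dy":0,"dz":0,"ax":0,"ay":-6,"az":0,"gripper":1},{"dx":0,"dy":0,"dz":0,"ax":0,"ay":-6,"az":0,"gripper":1},{"dx":0,"dy":0,"dz":0,"ax":0,"ay":-6,"az":0,"gripper":1},{"dx":0,"dy":0,"dz":0,"ax":0,"ay":-6,"az":0,"gripper":1},{"dx":0,"dy":0,"dz":0,"ax":0,"ay":-5,"az":0,"gripper":1}]' 
python3 -m inch '[{"dx":0,"dy":0,"dz":0,"ax":0,"ay":-3,"az":0,"gripper":1},{"dx":0,"dy":0,"dz":0,"ax":0,"ay":-1,"az":0,"gripper":1},{"dx":0,"dy":0,"dz":0,"ax":0,"ay":0,"az":0,"gripper":1},{"dx":0,"dy":0,"dz":0,"ax":0,"ay":0,"az":0,"gripper":1},{"dx":0,"dy":0,"dz":0,"ax":0,"ay":0,"az":0,"gripper":1}]' 
python3 -m inch '[{"dx":0,"dy":0,"dz":0,"ax":0,"ay":0,"az":0,"gripper":1},{"dx":0,"dy":0,"dz":0,"ax":0,"ay":0,"az":0,"gripper":1},{"dx":0,"dy":0,"dz":0,"ax":0,"ay":0,"az":0,"gripper":1},{"dx":0,"dy":0,"dz":0,"ax":0,"ay":0,"az":0,"gripper":1}]' 
python3 lk.py 22
```

```text
time: 22.77
tcp_pos: [0.5852, -0.1412, 0.2619]
tool_rot: [149.7, 18.8, 35.2]
ft_force: [0.1, -0.1, -7.4]
grip_width: 0.0121
time: 23.18
tcp_pos: [0.5979, -0.1321, 0.2592]
tool_rot: [148.3, 22.1, 33.1]
ft_force: [-0.3, -0.8, -6.1]
grip_width: 0.0116
time: 23.52
tcp_pos: [0.5963, -0.1339, 0.2614]
tool_rot: [148.1, 21.9, 32.8]
ft_force: [-1.1, 0.1, -6.3]
grip_width: 0.0119
t 23.52 tcp [ 596.3 -133.9  261.4] rpy [148.1  21.9  32.8] F [-1.1  0.1 -6.3] w 11.9 q [  2.  19.  88. -39.  77.  64.]
shift [-10.1  -4.7  29. ]
turn [31.  22.   3.6]
toteX down deg 29.3 (+ = front low); toteY down 21.9
scene crop origin 238 88
top crop origin 310 144
```

View pics/scene22.png

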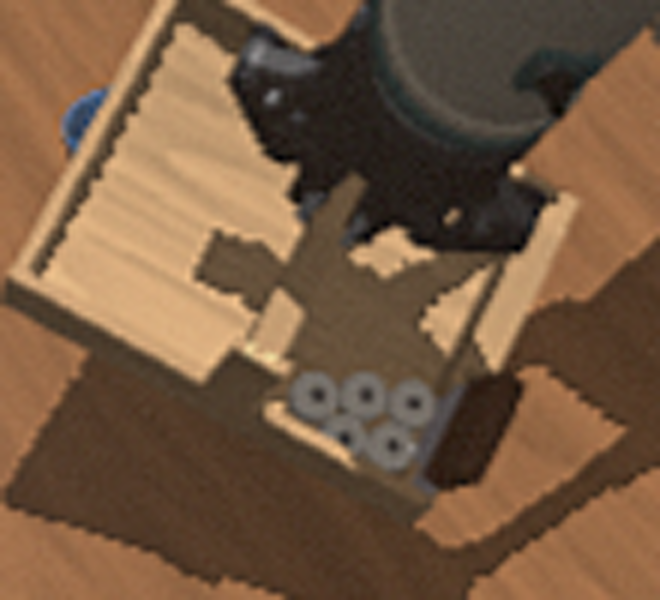

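```bash
python3 bt.py 22 238 88 393,446 412,402 345,438 366,395 316,394
python3 -m inch '[{"dx":0,"dy":0,"dz":0,"ax":0,"ay":0,"az":0,"gripper":1},{"dx":0,"dy":0,"dz":0,"ax":0,"ay":0,"az":0,"gripper":1},{"dx":0,"dy":0,"dz":0,"ax":0,"ay":0,"az":0,"gripper":1},{"dx":0,"dy":0,"dz":0,"ax":0,"ay":0,"az":0,"gripper":1},{"dx":0,"dy":0,"dz":0,"ax":0,"ay":0,"az":0,"gripper":1}]' 
python3 lk.py 23; python3 - <<'E'
import cv2,numpy as np
for n in("scene","top"): cv2.imwrite(f"pics/{n}23f.png",np.load(f"pics/{n}23.npz")["img"][:,:,::-1])
E
```

```text
393,446 ray [-79.  55.  17.] dist to corner 19 depth [-79.  54.  18.]
412,402 ray [-78.  33.  17.] dist to corner 41 depth [-79.  32.  15.]
345,438 ray [-58.  63.  17.] dist to corner 27 depth [-59.  62.  16.]
366,395 ray [-58.  41.  17.] dist to corner 42 depth [-58.  41.  18.]
316,394 ray [-38.  51.  17.] dist to corner 50 depth [-40.  51.  15.]
floor z med 5.171514477480658
gate pts 181 [[-103.   24.   48.]
 [ -98.   37.   64.]
 [ -93.   51.   79.]
 [ -90.   64.   82.]
 [ -88.   72.   85.]]
time: 24.03
tcp_pos: [0.5958, -0.1347, 0.2621]
tool_rot: [148.1, 21.8, 32.7]
ft_force: [-0.0, 0.7, -6.8]
grip_width: 0.0118
t 24.03 tcp [ 595.8 -134.7  262.1] rpy [148.1  21.8  32.7] F [-0.   0.7 -6.8] w 11.8 q [  2.  19.  88. -39.  77.  64.]
shift [-9.2 -5.2 29.1]
turn [31.  22.   3.5]
toteX down deg 29.4 (+ = front low); toteY down 21.8
scene crop origin 238 87
top crop origin 311 144
```

View pics/scene23.png

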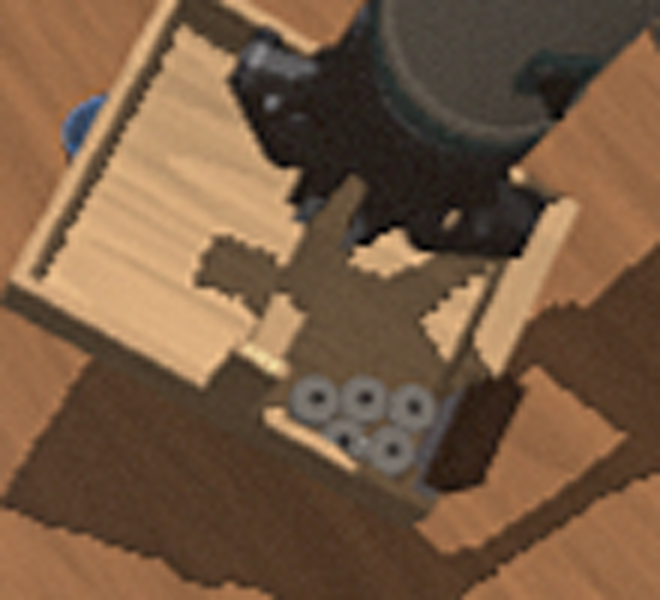

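View pics/top23f.png

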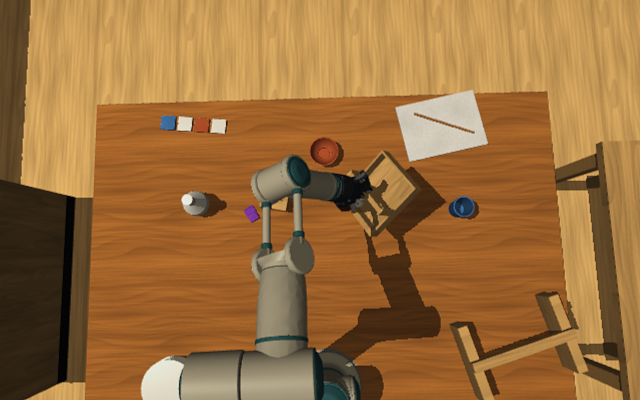

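View pics/scene23f.png

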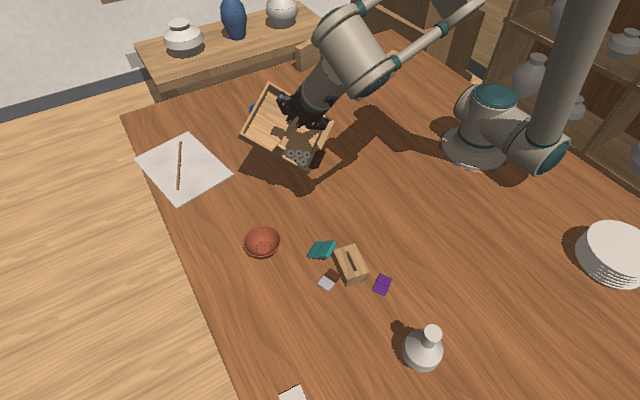

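Between the last two pictures the cluster hasn't moved, the arm is still, and the vase (195,204), cup (462,208) and bowl (325,151) are at their original top-view pixels. I hand it in.

```bash
python3 -c "
from workcell import robot
print(robot.job_done())"
```

```text
the job is handed in; nothing more can be done
None
```

The job is handed in at about 24 s of the 54 s. The gate is home and the tote is held in the air, tipped about 29° down to the front and 22° to the side by the mouth. I took the brown gate from its block and pushed it into the tote's slot until it bottomed at the computed height (21 N). I then gripped the tote by its bar, lifted it and tipped it. The buttons first lined up along a wall, so I rocked the tote until the line folded into the corner.

**Last checks:**
- **Buttons:** all five lay about 19, 27, 41, 42 and 50 mm from the corner point. They had not moved in two pictures about half a second apart.
- **Gate:** the top of its grip measured about 83 mm above the tote's underside just after release, which is home. In the tipped pose the noisier readings gave 82–85 mm.
- **Grip:** the hold was steady at about 12 mm opening, carrying about 7 N.
- **Bystanders:** the vase and bowl were at their original pixels in both views. The cup was in place in the top view and partly hidden by the tote in the scene view.

**Not clean:**
- **Decoys:** the small brown, purple and turquoise lookalikes had stood on edge and now lie flat. The open jaws probably brushed the brown one; I did not see what toppled the other two. All of them are still on the table.
- **Gate at release:** the tool rose about 3 mm before letting go. The gate dropped back, and I checked that by camera rather than by pressing it again.

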